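Stow spares behind the bolted leaf of a small cabinet

ROBOT

A 6-joint arm with a two-finger parallel gripper is mounted at the origin on a cart in front of the work surface, level with it; the furniture and walls round the work are solid. World frame = base frame: x ahead of the robot, y to its left, z up, the work surface at z = 0. Lengths are in m, angles in rad, forces in N, time in s.
With the tool pointing down it reaches from about 0.35 to 0.775 m from the base axis. Payload 5.5 kg.
Tool frame: the origin (TCP) lies midway between the tips of the shut fingers; the grasp point (between the pads) lies 19 mm behind it; z points along the fingers, y is the direction in which the jaws open and shut (so a half turn about z gives the same grasp; the last joint's range is limited). The gripper opens to 85 mm and grips with 20 to 120 N. Pads are 22 mm wide; open, the fingers measure 114 mm over their backs; the gripper's body (76 mm by 85 mm) begins 54 mm behind the grasp point. The pads swing forward as they close: fully open they stand 13 mm farther back than shut.
Start: joints at [-1.383, 0.313, 0.046, 1.304, 0, 1.431], TCP at [0.185, -0.544, 0.231] pointing down, gripper open.
Joint ranges: [-2.76, 2.76], [-0.86, 1.69], [-1.03, 1.26], [-2.2, 2.34], [-1.47, 1.5], [-3.14, 3.14]. Speed limits (rad/s): [2.57, 2.57, 3.14, 3.14, 3.14, 3.14].

INTERFACE

Orientations are given as a unit quaternion [w, x, y, z].
In Python, from workcell import env gives the robot as it stands.
- The arm moves only by the shell command python3 -m creep 'ROWS' [OPENING] [FORCE]. ROWS is JSON, a list of rows, each a list of 6 numbers: the shift along the tool's x, y, z in m, then the turn, a rotation vector about the tool's x, y, z in degrees. A call has exactly 8 rows; each row is the pose to reach, as a shift and turn from the pose commanded when the call began, along the tool's axes at that moment; what a row does not reach only later rows make up. A row lasts 1/10 s, in which the tool goes at most 50 mm and 8.59 degrees, less where a joint would pass 70% of its speed; a pose out of reach is approached as far as the arm can. A call with a gripper value outside its range is refused whole. OPENING is the finger opening in m, from 0 to 0.0854, set as the call begins (- or left out, the last holds). The fingers move at their own pace and stop on an object; FORCE is the grip in N (left out, the last holds). Time passes only in rows, so rows that repeat a pose let the fingers close, or fill a call up. It gives the time, the measured TCP pose, the force and the opening at its end, in the units of the state.
- env.get_state(): the state, without advancing time (a new reading comes with each control period).
- env.read_camera(name): name is "scene" or "side" or "wrist"; returns (picture, depth): 400x640x3 uint8, blue, green, red; 400x640 float32, m along the optical axis (not along the pixel's ray), 0 where there is no reading.
- env.camera_params(name): a dict with "fx", "fy", "cx", "cy" (pixels), "position" and "orientation" of the camera in the world. Camera axes: x right, y up, looking along -z (the intrinsics and any distortion apply to the point x, -y, -z); pixel columns grow to the right and rows downward; lengths in m; the calibration is good to about 2 mm. A picture is of the moment at which its call begins: read the wrist's pose just before it. camera_params takes no time and is no camera call; for the wrist camera it gives the pose at the moment of the call.
- env.hand_in(): hands the job in, once; it reports no verdict.
The state is a dict: "clock": time; "joint_pos": joint angles; "qvel": joint speeds; "tau": joint torques, N m; "tcp_pos": TCP position; "orientation": TCP orientation; "wrist_force": force on the tool from outside, world axes, zero at the start; "ft_torque": the same for the moment, N m; "finger_gap": finger opening in m.
Only numpy, scipy, OpenCV 4.12 (cv2) and the standard library are available. Lean on these libraries where they do the work, as an engineer would, in place of code of your own. Each camera call takes 0.05 s, during which the arm holds its last target. There are 200 camera calls.

TASK

Put every loose spare lying to the right of the cabinet (terminal row, block battery, small carton: whichever are there) into the left bay of the small cabinet that lies on its back on the bench, then lock it up again. Swing the right-hand (active) leaf well open first, free the clamp knob on the left leaf, draw the flush bolt right back and swing the left (passive) leaf well open; when the spares are in, shut the left leaf, push its bolt fully home and turn the clamp knob fully back to tight, and only then shut the right leaf. Leave the pen, the gauge and the tin where they are.

Things in the scene. Friction and masses are not known exactly. Their poses are not given: they have to be found in the camera images.
- cabinet: Small grey steel cabinet lying on its back on four feet, fixed: 260 mm along its x (away from the robot), 280 mm along its y (left), wall tops 85 mm above its origin, which is the centre of its underside (foot level, 7 mm above the bench); walls 5 mm. Two leaves meet over its middle line (y = 0) and open upward and outward like a double hatch.
- keep (a point): Centre of the steel keep on the cabinet's near wall, a bridge 34 mm wide along y and 11 mm along x, its top 109 mm above the cabinet's origin, which holds down the bolt's tip while the bolt is home.
- bay (a point): Centre of the floor of the left bay, 14 mm above the cabinet's origin at y = +73.5 mm, axes as the cabinet. The bay's clear floor is 250 mm along x and 123 mm along y: walls 71 mm high on three sides, on the right only a 12 mm high strip; it is open above when the left leaf is open. The right bay holds fixed equipment.
- active_leaf (a joint): Right-hand (active) leaf, 256 x 138 x 6 mm, hinged along the cabinet's right (-y) wall. 0 = shut, grows as it opens, end stop at 1.6 rad (just past upright). The hinge is stiff: the leaf stays where it is left; about 6 N at the handle moves it. A cover strip on its free edge laps 12 mm over the left leaf, so it must be shut last.
- active_hinge (a point): Point on the right leaf's hinge axis, level with the leaf's middle along x; its x axis is the hinge axis, its y axis points along the leaf to the free edge, z out of the leaf's outer face.
- active_handle (a point): Middle of the right leaf's handle: a round bar of 10 mm diameter, 80 mm over all, parallel to the hinge, with its axis 30 mm above the leaf's outer face, 15 mm in from the leaf's free edge (27 mm from the edge of the cover strip) and 124 mm from the hinge axis along the leaf (33 mm off it at right angles to the leaf).
- passive_leaf (a joint): Left-hand (passive) leaf, 256 x 138 x 6 mm, hinged along the cabinet's left (+y) wall. 0 = shut, grows as it opens, end stop at 1.85 rad. Stiff hinge, stays where it is left; about 7 N at the handle moves it. It cannot open while the flush bolt is home, and with the bolt home it cannot shut.
- passive_hinge (a point): Point on the left leaf's hinge axis, level with the leaf's middle along x; its x axis is the hinge axis, its -y axis points along the leaf to the free edge, z out of the leaf's outer face.
- passive_handle (a point): Middle of the left leaf's handle, a bar like that of the right leaf: axis 30 mm above the leaf's face, 124 mm from the hinge axis along the leaf (33 mm off it at right angles).
- flush_bolt (a joint): Flush bolt on the outer face of the left leaf: a 10 mm steel rod along x with an upright finger post. 0 = home (tip 9 mm and more under the keep); 0.025 m = fully withdrawn, away from the robot along the cabinet's +x. Slides stiffly (about 2.5 N) and stays. While the clamp knob is tight it is held at home (1 mm of play).
- bolt_grip (a point): On the axis of the bolt's finger post, 7 mm below its top: a round upright post of 12 mm diameter whose top is 39 mm above the leaf's face and whose foot is the rod (top 11 mm above the face).
- clamp_knob (a joint): Clamp knob on the left leaf that holds the bolt. 0 = tight; turn it counter-clockwise seen from above by at least 1.2 rad to free the bolt (stop at 1.5), clockwise to tighten. Its cam strikes the bolt if it is turned back while the bolt is drawn, so push the bolt home first. Turns at about 0.06 N m and stays.
- clamp_grip (a point): On the axis of the clamp knob, 8 mm below its top. The knob is a black upright wing 40 mm long, 12 mm thick and 26 mm high, its foot 15 mm above the leaf's face. The wing runs along the point's y axis: across the cabinet (along its y) when tight.
- terminal_pack: Spare: grey row of rail terminals, a block 45 x 57 x 36 mm (x, y, z), origin at the centre of its underside. May be absent.
- battery_block: Spare: black block battery 26 x 52 x 17 mm (x, y, z; body from y = -26 to +22 mm, then the contacts), origin at the centre of its underside. May be absent.
- fuse_box_a: Spare: small green carton 32 x 50 x 22 mm (x, y, z), origin at the centre of its underside. May be absent.
- marker: Bystander: marker pen, 22 x 138 x 16 mm, on the bench right of and behind the cabinet; leave alone.
- gauge_loose: Bystander: round black pressure gauge, 87 x 64 x 29 mm, behind the work; leave alone.
- screw_tin: Bystander: open tin with screws, diameter 70, height 40 mm, in front on the right; leave alone.

How it is judged:
On the way, in this order (a step that is already met when the one before it is completed fails the run):
1. the right (active) leaf is swung open, more than 1.2 rad (value of joint active_leaf above 1.2 rad), for 0.2 s.
2. the clamp is freed and the flush bolt withdrawn by more than 20 mm, the left leaf still shut (value of joint flush_bolt above 0.02 m and value of joint passive_leaf below 0.05 rad), for 0.2 s.
3. the left (passive) leaf is swung open, more than 1.2 rad (value of joint passive_leaf above 1.2 rad), for 0.2 s.
4. the left leaf is shut, its bolt home and the clamp knob tight while the right leaf still stands open (value of joint passive_leaf below 0.03 rad and value of joint flush_bolt below 0.003 m and value of joint clamp_knob below 0.2 rad and value of joint active_leaf above 0.5 rad), for 0.2 s.
At the end, for the whole second after the job is handed in: Every spare lies at rest on the left bay's floor within its walls (its origin at most 50 mm above the floor); left leaf shut (under 0.03 rad), bolt home (within 3 mm), clamp knob tight (under 0.2 rad), right leaf shut (under 0.04 rad) (x of terminal_pack in the frame of bay between -0.12 and 0.12 m and y of terminal_pack in the frame of bay between -0.062 and 0.062 m and z of terminal_pack in the frame of bay between -0.01 and 0.05 m and linear speed of each of terminal_pack, battery_block, fuse_box_a below 0.03 m/s and x of battery_block in the frame of bay between -0.12 and 0.12 m and y of battery_block in the frame of bay between -0.062 and 0.062 m and z of battery_block in the frame of bay between -0.01 and 0.05 m and x of fuse_box_a in the frame of bay between -0.12 and 0.12 m and y of fuse_box_a in the frame of bay between -0.062 and 0.062 m and z of fuse_box_a in the frame of bay between -0.01 and 0.05 m and value of joint passive_leaf below 0.03 rad and value of joint flush_bolt below 0.003 m and value of joint clamp_knob below 0.2 rad and value of joint active_leaf below 0.04 rad); the robot touches nothing.
It fails at once if the marker pen is pushed more than 30 mm from where it was (distance of marker from where it was at the start of the episode above 0.03 m).
It fails at once if the pressure gauge is pushed more than 30 mm from where it was (distance of gauge_loose from where it was at the start of the episode above 0.03 m).
It fails at once if the tin of screws is pushed more than 30 mm from where it was (distance of screw_tin from where it was at the start of the episode above 0.03 m).
Of terminal_pack, battery_block, fuse_box_a only 2 to 3 are there at a start; the rules pass over those that are not, and their reading is None.
At some moment in a run one of terminal_pack, battery_block, fuse_box_a may be knocked a few centimetres aside while the robot is not near it.
It also fails if it takes over 210 s, if anything falls off the work surface, if the arm or the gripper's body presses on something with over 40 N, if the wrist force passes 120 N, or if a joint passes its speed limit or range.

## Working session

There is one attempt and no reset: what is moved stays moved. The work goes in short steps, Python scripts to look and compute and a shell command to move; the robot and the scene stay as the last step left them, time stands still between calls to the robot, and variables do not carry over. Pictures are saved under pics/ and viewed, about 12 in all and at most 16, crops included, and the job is handed in when it is done.

```bash
ls; mkdir -p pics
cat > h.py <<'E'
import numpy as np, cv2, json
from scipy.spatial.transform import Rotation as R
from workcell import env
def q2r(q): return R.from_quat([q[1],q[2],q[3],q[0]])
def pts(name,d,p):
    v,u=np.indices(d.shape)
    c=np.stack([(u-p['cx'])/p['fx']*d,-(v-p['cy'])/p['fy']*d,-d],-1)
    return c@q2r(p['orientation']).as_matrix().T+np.array(p['position'])
def snap(name,fn=None):
    p=env.camera_params(name); im,d=env.read_camera(name)
    if fn: cv2.imwrite('pics/'+fn,im)
    return im,d,pts(name,d,p),p
def proj(P,p):
    c=(np.atleast_2d(P)-np.array(p['position']))@q2r(p['orientation']).as_matrix()
    return np.c_[p['cx']+p['fx']*c[:,0]/-c[:,2],p['cy']-p['fy']*c[:,1]/-c[:,2]]
def st():
    s=env.get_state(); r=q2r(s['orientation']).as_matrix()
    print('t',s['clock'],'tcp',np.round(s['tcp_pos'],4),'gap',s['finger_gap'],'F',np.round(s['wrist_force'],1)); print('R',np.round(r,3).tolist(),'q',np.round(s['joint_pos'],3)); return s
E
python3 - <<'E'
from h import *
st()
for n in ('scene','side','wrist'):
    im,d,P,p=snap(n,n+'0.png'); print(n,{k:np.round(v,3) if not isinstance(v,str) else v for k,v in p.items()})
    np.savez('/tmp/'+n+'0.npz',im=im,d=d,P=P)
E
```

```text
pics
t 0.0 tcp [ 0.185  -0.5438  0.2304] gap 0.08518316198009879 F [ 0.9  1.1 -0.6]
R [[0.947, 0.322, -0.0], [0.322, -0.947, 0.002], [0.0, -0.002, -1.0]] q [-1.383  0.314  0.045  1.304  0.     1.431]
scene {'fx': np.float64(423.999), 'fy': np.float64(423.999), 'cx': np.float64(318.68), 'cy': np.float64(205.438), 'position': array([0.006, 0.59 , 0.892]), 'orientation': array([-0.364, -0.162,  0.361,  0.843])}
side {'fx': np.float64(360.934), 'fy': np.float64(360.934), 'cx': np.float64(320.56), 'cy': np.float64(203.336), 'position': array([0.179, 0.704, 0.81 ]), 'orientation': array([-0.261, -0.115,  0.391,  0.875])}
wrist {'fx': np.float64(316.875), 'fy': np.float64(316.875), 'cx': np.float64(321.975), 'cy': np.float64(193.741), 'position': array([ 0.255, -0.521,  0.374]), 'orientation': array([ 0.804, -0.119,  0.086, -0.576])}
```

View pics/scene0.png

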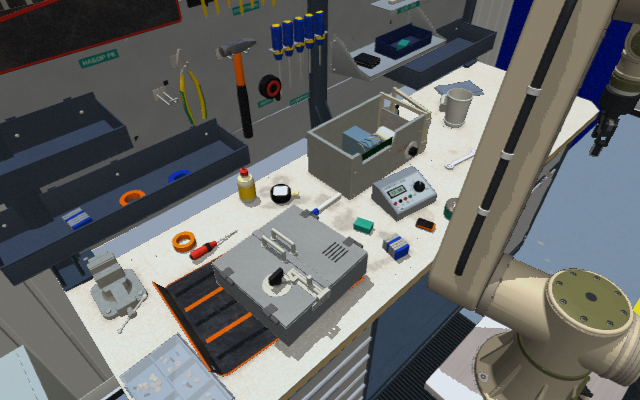

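View pics/side0.png

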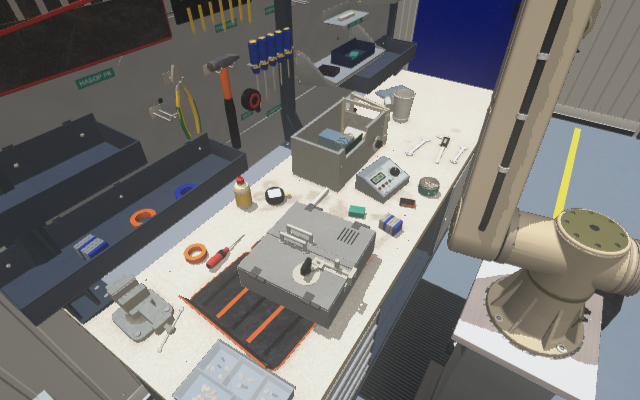

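```bash
cat > topo.py <<'E'
from h import *
def topo(Ps,ims,x0=0.25,x1=0.85,y0=-0.6,y1=0.25,s=0.001,z=(-.01,.3)):
    # picture: up = +x, left = +y ; 1 px = 1 mm
    H,W=int((x1-x0)/s),int((y1-y0)/s); hm=np.full((H,W),-1.); col=np.zeros((H,W,3),np.uint8)
    for P,im in zip(Ps,ims):
        p=P.reshape(-1,3); c=im.reshape(-1,3)
        m=(p[:,0]>x0)&(p[:,0]<x1)&(p[:,1]>y0)&(p[:,1]<y1)&(p[:,2]>z[0])&(p[:,2]<z[1]); p=p[m];c=c[m]
        o=np.argsort(p[:,2]); p=p[o];c=c[o]
        r=((x1-p[:,0])/s).astype(int).clip(0,H-1);q=((y1-p[:,1])/s).astype(int).clip(0,W-1)
        for dr in (0,1):
            for dq in (0,1):
                rr=(r+dr).clip(0,H-1);qq=(q+dq).clip(0,W-1)
                k=p[:,2]>=hm[rr,qq]; hm[rr[k],qq[k]]=p[k,2]; col[rr[k],qq[k]]=c[k]
    return hm,col
E
python3 - <<'E'
from topo import *
a=np.load('/tmp/scene0.npz');b=np.load('/tmp/side0.npz')
hm,col=topo([a['P'],b['P']],[a['im'],b['im']],x0=.3,x1=.85,y0=-.5,y1=.25)
for i in range(0,550,50): cv2.putText(col,'%.2f'%(.85-i*.001),(0,i+8),0,.35,(0,0,255),1)
for i in range(50,750,50): cv2.putText(col,'%.2f'%(.25-i*.001),(i-12,548),0,.35,(0,0,255),1); 
cv2.imwrite('pics/topo0.png',col)
# top plane: height hist per camera
for n,z in (('scene',a),('side',b)):
    P=z['P'].reshape(-1,3); m=(P[:,0]>.35)&(P[:,0]<.75)&(P[:,1]>-.3)&(P[:,1]<.2)
    h,e=np.histogram(P[m][:,2],bins=np.arange(-.02,.16,.004)); print(n,[(round(x,3),int(c)) for x,c in zip(e,h) if c>100])
    # object colours
    hsv=cv2.cvtColor(z['im'],cv2.COLOR_BGR2HSV); Pm=z['P']
    reg=(Pm[...,0]>.3)&(Pm[...,0]<.85)&(Pm[...,1]>-.45)&(Pm[...,1]<-.05)&(Pm[...,2]>.004)&(Pm[...,2]<.08)
    for nm,lo,hi in (('green',(70,90,40),(95,255,255)),('blue',(100,100,40),(125,255,255)),('orange',(5,140,60),(20,255,255))):
        mk=(cv2.inRange(hsv,lo,hi)>0)&reg
        q=Pm[mk]; print(n,nm,len(q),np.round(np.median(q,0),3) if len(q) else '',np.round(q.min(0),3) if len(q) else '',np.round(q.max(0),3) if len(q) else '')
E
```

```text
scene [(np.float64(-0.008), 504), (np.float64(-0.004), 5620), (np.float64(0.0), 1675), (np.float64(0.004), 238), (np.float64(0.008), 247), (np.float64(0.012), 309), (np.float64(0.016), 300), (np.float64(0.02), 272), (np.float64(0.024), 181), (np.float64(0.028), 234), (np.float64(0.032), 424), (np.float64(0.036), 325), (np.float64(0.04), 237), (np.float64(0.044), 237), (np.float64(0.048), 228), (np.float64(0.052), 237), (np.float64(0.056), 281), (np.float64(0.06), 394), (np.float64(0.064), 243), (np.float64(0.068), 123), (np.float64(0.076), 106), (np.float64(0.084), 114), (np.float64(0.088), 141), (np.float64(0.092), 737), (np.float64(0.096), 3270), (np.float64(0.1), 541), (np.float64(0.104), 162), (np.float64(0.108), 103), (np.float64(0.112), 112), (np.float64(0.116), 143)]
scene green 266 [ 0.535 -0.077  0.02 ] [ 0.389 -0.291  0.004] [ 0.572 -0.053  0.05 ]
scene blue 176 [ 0.403 -0.069  0.031] [ 0.394 -0.1    0.005] [ 0.441 -0.05   0.039]
scene orange 49 [ 0.408 -0.202  0.01 ] [ 0.398 -0.23   0.004] [ 0.439 -0.189  0.017]
side [(np.float64(-0.008), 297), (np.float64(-0.004), 4400), (np.float64(0.0), 968), (np.float64(0.004), 174), (np.float64(0.008), 187), (np.float64(0.012), 235), (np.float64(0.016), 226), (np.float64(0.02), 208), (np.float64(0.024), 140), (np.float64(0.028), 176), (np.float64(0.032), 324), (np.float64(0.036), 213), (np.float64(0.04), 157), (np.float64(0.044), 155), (np.float64(0.048), 179), (np.float64(0.052), 144), (np.float64(0.056), 200), (np.float64(0.06), 265), (np.float64(0.064), 172), (np.float64(0.092), 578), (np.float64(0.096), 2644), (np.float64(0.1), 311), (np.float64(0.104), 115), (np.float64(0.116), 101)]
side green 102 [ 0.546 -0.074  0.02 ] [ 0.521 -0.095  0.017] [ 0.572 -0.054  0.024]
side blue 52 [ 0.408 -0.07   0.034] [ 0.398 -0.099  0.023] [ 0.442 -0.052  0.038]
side orange 22 [ 0.412 -0.201  0.009] [ 0.399 -0.225  0.006] [ 0.441 -0.188  0.014]
```

View pics/topo0.png

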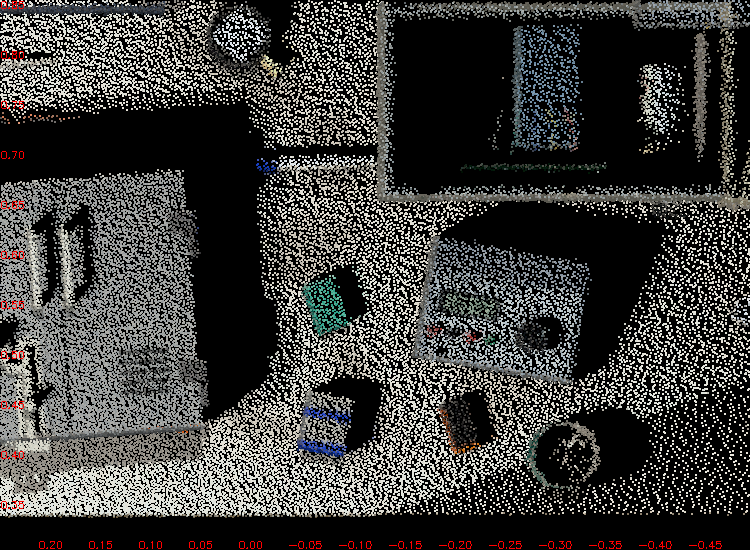

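Run:
```python
from topo import *
a=np.load('/tmp/scene0.npz');b=np.load('/tmp/side0.npz')
for z in (a,b):
    P=z['P'].reshape(-1,3); m=(P[:,0]>.35)&(P[:,0]<.75)&(P[:,1]>0)&(P[:,1]<.4)&(P[:,2]>.088)&(P[:,2]<.104)
    q=P[m][:,:2].astype(np.float32)*1000
    # keep dense
    print(np.percentile(q,[1,99],axis=0).round(),cv2.minAreaRect(q), P[m][:,2].mean())
hm,col=topo([a['P'],b['P']],[a['im'],b['im']],x0=.38,x1=.72,y0=.02,y1=.40)
col=cv2.resize(cv2.dilate(col,np.ones((2,2))),None,fx=2,fy=2,interpolation=0)[:600+80]
for i in range(0,340,20): cv2.putText(col,'%.2f'%(.72-i*.001),(0,2*i+8),0,.35,(0,0,255),1)
for i in range(20,380,20): cv2.putText(col,'%.2f'%(.40-i*.001),(2*i-12,10),0,.35,(0,0,255),1)
cv2.imwrite('pics/topo1.png',cv2.resize(col,None,fx=.88,fy=.88))
# high things
for z in (a,b):
    P=z['P'].reshape(-1,3); m=(P[:,0]>.35)&(P[:,0]<.75)&(P[:,1]>0)&(P[:,1]<.4)&(P[:,2]>.122)&(P[:,2]<.16)
    q=P[m]; 
    k=cv2.partition if 0 else None
    from scipy.cluster.hierarchy import fcluster,linkage
    L=fcluster(linkage(q,'single'),.012,'distance')
    for l in set(L):
        g=q[L==l]
        if len(g)>8: print(len(g),np.round(g.mean(0),3),np.round(g.min(0),3),np.round(g.max(0),3))
```

```text
[[406.  54.]
 [667. 341.]] ((535.6043090820312, 194.6981201171875), (272.8280029296875, 297.6097106933594), 4.257992744445801) 0.09739113886998003
[[408.  56.]
 [669. 343.]] ((536.7716064453125, 196.90443420410156), (271.63916015625, 296.6077880859375), 4.0269389152526855) 0.09726915723730012
36 [0.443 0.222 0.132] [0.439 0.215 0.122] [0.45  0.227 0.139]
133 [0.498 0.271 0.134] [0.493 0.251 0.122] [0.508 0.29  0.141]
120 [0.579 0.184 0.13 ] [0.543 0.176 0.122] [0.62  0.19  0.135]
123 [0.577 0.216 0.13 ] [0.54  0.208 0.122] [0.619 0.221 0.134]
30 [0.445 0.223 0.132] [0.439 0.217 0.122] [0.452 0.227 0.137]
104 [0.5   0.274 0.134] [0.494 0.251 0.122] [0.51  0.291 0.141]
111 [0.583 0.185 0.13 ] [0.545 0.178 0.123] [0.623 0.192 0.135]
115 [0.578 0.217 0.13 ] [0.542 0.208 0.124] [0.62  0.223 0.135]
```

View pics/topo1.png

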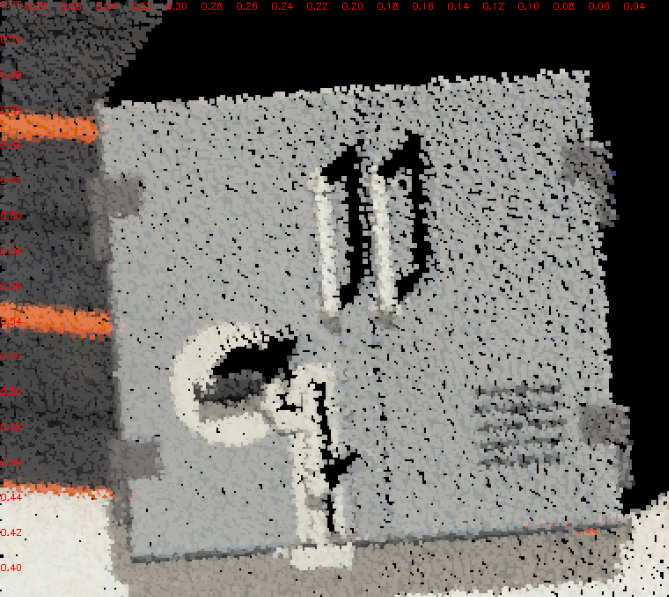

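The cabinet sits at about yaw +4°, centre (0.54, 0.20). The handles, knob, post and all three spares (terminal, battery, carton) are found. I'm moving above the handles.

```bash
python3 -m creep '[[0.03,-0.03,-0.04,0,0,-7],[0.07,-0.06,-0.06,0,0,-15],[0.11,-0.10,-0.08,0,0,-23],[0.15,-0.13,-0.08,0,0,-31],[0.19,-0.17,-0.08,0,0,-39],[0.22,-0.20,-0.08,0,0,-47],[0.25,-0.23,-0.08,0,0,-54],[0.25,-0.23,-0.08,0,0,-60]]' 0.06 60; python3 -c "
from h import *
st()"
```

```text
clock: 0.95
tcp_pos: [0.3487, -0.242, 0.3116]
orientation: [-0.0, 0.77, 0.638, 0.001]
wrist_force: [-0.5, -0.8, 1.1]
finger_gap: 0.06
t 0.95 tcp [ 0.3487 -0.242   0.3116] gap 0.059957374938806346 F [-0.5 -0.8  1.1]
R [[0.185, 0.983, 0.001], [0.983, -0.185, 0.001], [0.001, 0.0, -1.0]] q [-7.970e-01  7.000e-03 -1.260e-01  1.438e+00  1.000e-03  9.600e-01]
```

```bash
python3 -m creep '[[0.03,0.01,0,0,0,-7],[0.07,0.02,0,0,0,-15],[0.11,0.03,0,0,0,-23],[0.15,0.04,0,0,0,-31],[0.19,0.05,0,0,0,-39],[0.22,0.06,0,0,0,-47],[0.24,0.07,0,0,0,-54],[0.24,0.07,0,0,0,-60]]' >/dev/null
python3 -m creep '[[0.01,0.03,0,0,0,-6],[0.02,0.07,0,0,0,-12],[0.03,0.11,0,0,0,-19],[0.04,0.15,0,0,0,-26],[0.04,0.19,0,0,0,-33],[0.05,0.22,0,0,0,-39],[0.052,0.241,0,0,0,-44.8],[0.052,0.241,0,0,0,-44.8]]'; python3 -c "
from h import *
st()
im,d,P,p=snap('wrist','w1.png'); np.savez('/tmp/w1.npz',im=im,d=d,P=P)"
```

```text
clock: 2.55
tcp_pos: [0.5836, 0.1934, 0.3097]
orientation: [-0.001, -0.033, 0.999, 0.0]
wrist_force: [-0.4, -0.0, -0.8]
finger_gap: 0.0603
t 2.55 tcp [0.5836 0.1934 0.3097] gap 0.060341651312153174 F [-0.4 -0.  -0.8]
R [[-0.998, -0.066, -0.001], [-0.066, 0.998, 0.0], [0.001, 0.0, -1.0]] q [0.189 0.393 0.351 1.53  0.    0.123]
```

View pics/w1.png

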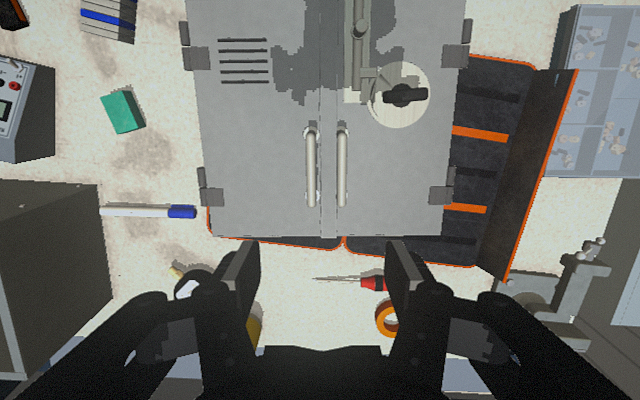

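```bash
cat > feat.py <<'E'
from h import *
from scipy.cluster.hierarchy import fcluster,linkage
def feat(P,zlo=.122,zhi=.155,x=(.40,.66),y=(.08,.34),mn=20):
    P=P.reshape(-1,3); m=(P[:,0]>x[0])&(P[:,0]<x[1])&(P[:,1]>y[0])&(P[:,1]<y[1])&(P[:,2]>zlo)&(P[:,2]<zhi); q=P[m]
    if len(q)>4000: q=q[::len(q)//4000+1]
    L=fcluster(linkage(q,'single'),.008,'distance')
    for l in sorted(set(L)):
        g=q[L==l]
        if len(g)>mn:
            r=cv2.minAreaRect((g[:,:2]*1000).astype(np.float32))
            print(len(g),'mean',np.round(g.mean(0),4),'min',np.round(g.min(0),3),'max',np.round(g.max(0),3),'rect c',np.round(r[0],1),'s',np.round(r[1],1),'a',round(r[2],1))
E
python3 - <<'E'
from feat import *
z=np.load('/tmp/w1.npz'); P=z['P']
feat(P)
# leaf face height & tilt
m=(P[...,0]>.44)&(P[...,0]<.65)&(P[...,1]>.08)&(P[...,1]<.16)&(P[...,2]>.085)&(P[...,2]<.11); q=P[m]; print('active z',q[:,2].mean(),q[:,2].std())
m=(P[...,0]>.54)&(P[...,0]<.65)&(P[...,1]>.24)&(P[...,1]<.32)&(P[...,2]>.085)&(P[...,2]<.11); print('passive z',P[m][:,2].mean())
q=P.reshape(-1,3); m=(q[:,0]>.36)&(q[:,0]<.7)&(q[:,1]>.0)&(q[:,1]<.38)&(q[:,2]>.09)&(q[:,2]<.105); print(cv2.minAreaRect((q[m][:,:2]*1000).astype(np.float32)))
# far edge line: max x per y column, and right-edge min y per x
g=q[m]
ys=np.arange(.08,.33,.005); e=[g[abs(g[:,1]-y)<.003,0].max() for y in ys]; print('far edge',np.polyfit(ys,e,1), np.interp(.2,ys,e))
xs=np.arange(.45,.66,.005)
l=[g[abs(g[:,0]-x)<.003,1].min() for x in xs]; print(np.round(l,3)); l=[g[abs(g[:,0]-x)<.003,1].max() for x in xs]; print(np.round(l,3))
E
```

```text
191 mean [0.4458 0.218  0.1359] min [0.439 0.213 0.122] max [0.451 0.224 0.14 ] rect c [445.1 218.4] s [11.1 11.3] a 21.7
577 mean [0.5014 0.2661 0.139 ] min [0.493 0.248 0.122] max [0.509 0.287 0.142] rect c [501.3 267.3] s [11.9 39.6] a 9.0
698 mean [0.5784 0.2121 0.1329] min [0.541 0.205 0.122] max [0.62  0.22  0.136] rect c [579.9 212.3] s [79.   9.8] a 4.0
711 mean [0.5807 0.1803 0.1336] min [0.543 0.173 0.123] max [0.622 0.188 0.137] rect c [582.5 180.3] s [79.2 10. ] a 4.1
active z 0.09954945154221514 0.0007942912253344778
passive z 0.09891640049977118
((542.7504272460938, 193.5194854736328), (254.37747192382812, 296.4422607421875), 4.018031597137451)
far edge [-0.07487902  0.68389418] 0.6692043932904451
[0.038 0.039 0.039 0.04  0.04  0.041 0.041 0.041 0.041 0.051 0.052 0.052
 0.052 0.052 0.053 0.053 0.054 0.054 0.054 0.055 0.055 0.056 0.056 0.056
 0.056 0.057 0.057 0.058 0.058 0.049 0.049 0.05  0.05  0.051 0.052 0.051
 0.051 0.052 0.054 0.062 0.062 0.063]
[0.335 0.335 0.335 0.336 0.336 0.328 0.328 0.328 0.329 0.329 0.329 0.329
 0.33  0.33  0.331 0.331 0.332 0.332 0.332 0.332 0.333 0.333 0.333 0.334
 0.344 0.344 0.345 0.345 0.345 0.345 0.346 0.347 0.346 0.347 0.345 0.338
 0.339 0.339 0.339 0.34  0.34  0.34 ]
```

```bash
python3 -m creep '[[0.003,-0.012,0.03,0,0,-0.3],[0.003,-0.012,0.06,0,0,-0.3],[0.003,-0.012,0.09,0,0,-0.3],[0.003,-0.012,0.12,0,0,-0.3],[0.003,-0.012,0.135,0,0,-0.3],[0.003,-0.012,0.14,0,0,-0.3],[0.003,-0.012,0.14,0,0,-0.3],[0.003,-0.012,0.14,0,0,-0.3]]' 0.018 60
python3 - <<'E'
from feat import *
st()
im,d,P,p=snap('wrist','w2.png'); feat(P,.12,.15)
E
```

```text
clock: 3.4
tcp_pos: [0.5811, 0.1786, 0.1726]
orientation: [0.001, -0.033, 0.999, 0.0]
wrist_force: [-0.2, 0.7, -0.5]
finger_gap: 0.0181
t 3.4 tcp [0.5811 0.1786 0.1726] gap 0.018123473056829067 F [-0.2  0.7 -0.5]
R [[-0.998, -0.067, 0.002], [-0.067, 0.998, 0.0], [-0.002, -0.0, -1.0]] q [ 0.166  0.397  0.022  1.194 -0.     0.1  ]
988 mean [0.5016 0.2647 0.138 ] min [0.493 0.247 0.12 ] max [0.51  0.287 0.142] rect c [501.5 267.5] s [12.  40.2] a 8.9
829 mean [0.5713 0.2116 0.1326] min [0.541 0.205 0.12 ] max [0.616 0.22  0.136] rect c [578.6 212.5] s [76.2 10. ] a 4.4
929 mean [0.5789 0.1804 0.1334] min [0.543 0.173 0.122] max [0.621 0.188 0.136] rect c [582.2 180.5] s [78.6  9.6] a 4.1
```

View pics/w2.png

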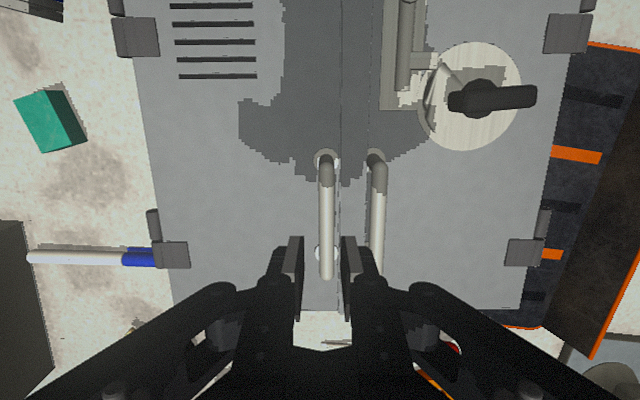

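```bash
python3 -m creep '[[0,0.0022,0,0,0,0],[0,0.0022,0.01,0,0,0],[0,0.0022,0.02,0,0,0],[0,0.0022,0.03,0,0,0],[0,0.0022,0.04,0,0,0],[0,0.0022,0.05,0,0,0],[0,0.0022,0.058,0,0,0],[0,0.0022,0.058,0,0,0]]'
python3 - <<'E'
from feat import *
st()
E
```

```text
clock: 4.25
tcp_pos: [0.5794, 0.181, 0.1115]
orientation: [-0.001, -0.034, 0.999, -0.0]
wrist_force: [-0.2, 0.4, 0.2]
finger_gap: 0.0183
t 4.25 tcp [0.5794 0.181  0.1115] gap 0.01831060236734941 F [-0.2  0.4  0.2]
R [[-0.998, -0.068, -0.003], [-0.068, 0.998, -0.001], [0.003, -0.0, -1.0]] q [ 0.171  0.435 -0.075  1.064 -0.     0.103]
```

```bash
python3 -m creep '[[0,0,0,0,0,0],[0,0,0,0,0,0],[0,0,0,0,0,0],[0,0,0,0,0,0],[0,0,0,0,0,0],[0,0,0,0,0,0],[0,0,0,0,0,0],[0,0,0,0,0,0]]' 0 60 && python3 -m creep '[[0,-0.0033,-0.0107,0,0,0],[0,-0.0076,-0.021,0,0,0],[0,-0.0128,-0.031,0,0,0],[0,-0.0188,-0.0404,0,0,0],[0,-0.0256,-0.0493,0,0,0],[0,-0.0331,-0.0576,0,0,0],[0,-0.0413,-0.0652,0,0,0],[0,-0.0502,-0.072,0,0,0]]'
python3 - <<'E'
from feat import *
st()
E
```

```text
clock: 5.05
tcp_pos: [0.5801, 0.1811, 0.1131]
orientation: [-0.0, -0.034, 0.999, -0.0]
wrist_force: [-2.3, -0.3, -5.2]
finger_gap: 0.0078
clock: 5.85
tcp_pos: [0.5838, 0.1317, 0.1868]
orientation: [0.0, -0.034, 0.999, 0.001]
wrist_force: [-3.1, 4.5, -3.8]
finger_gap: 0.0075
t 5.85 tcp [0.5838 0.1317 0.1868] gap 0.0075037483424558165 F [-3.1  4.5 -3.8]
R [[-0.998, -0.069, 0.001], [-0.069, 0.998, 0.003], [-0.001, 0.002, -1.0]] q [0.087 0.373 0.022 1.219 0.002 0.018]
```

```bash
python3 -m creep '[[0,-0.0079,-0.0061,-5,0,0],[0,-0.0163,-0.0115,-10,0,0],[0,-0.025,-0.0161,-15,0,0],[0,-0.0342,-0.02,-20,0,0],[0,-0.0437,-0.023,-25,0,0],[0,-0.0534,-0.0253,-30,0,0],[0,-0.0633,-0.0266,-35,0,0],[0,-0.0732,-0.027,-40,0,0]]'
python3 - <<'E'
from feat import *
st()
im,d,P,p=snap('side','s2.png')
m=(P[...,0]>.43)&(P[...,0]<.66)&(P[...,1]>.03)&(P[...,1]<.2)&(P[...,2]>.12)&(P[...,2]<.24)
q=P[m]; print(len(q)); 
for x in np.arange(.44,.66,.03):
    g=q[abs(q[:,0]-x)<.01]
    if len(g)>30: print(round(x,2),len(g),np.polyfit(g[:,2],g[:,1],1))
E
```

```text
clock: 6.65
tcp_pos: [0.5893, 0.0568, 0.2133]
orientation: [-0.01, -0.032, 0.939, 0.342]
wrist_force: [-1.7, 5.7, -9.7]
finger_gap: 0.0075
t 6.65 tcp [0.5893 0.0568 0.2133] gap 0.007516845261815364 F [-1.7  5.7 -9.7]
R [[-0.998, -0.054, -0.041], [-0.068, 0.764, 0.642], [-0.003, 0.643, -0.766]] q [-0.352  0.52   0.123  1.502  0.629 -0.529]
2467
0.44 241 [0.15589678 0.03864754]
0.47 224 [0.15538654 0.0409188 ]
0.5 211 [0.15472354 0.04338445]
0.53 206 [0.15433532 0.04570978]
0.56 218 [0.07412726 0.06046971]
0.59 254 [-0.04028971  0.08112174]
0.62 207 [0.0567697  0.06742621]
0.65 185 [0.15740479 0.0540437 ]
```

View pics/s2.png

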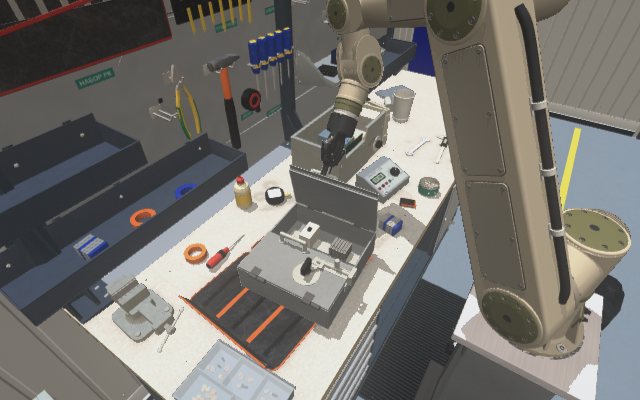

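```bash
python3 -m creep '[[0,0,0,0,0,0],[0,0,0,0,0,0],[0,0,0,0,0,0],[0,0,-0.01,0,0,0],[0,0,-0.025,0,0,0],[0,0,-0.04,0,0,0],[0,0,-0.06,0,0,0],[0,0,-0.08,0,0,0]]' 0.022 && python3 -m creep '[[0,0.005,-0.006,5,0,0],[0,0.01,-0.012,10,0,0],[0,0.015,-0.018,15,0,0],[0,0.02,-0.024,20,0,0],[0,0.025,-0.03,25,0,0],[0,0.03,-0.035,30,0,0],[0,0.032,-0.038,35,0,0],[0,0.032,-0.038,40,0,0]]' &&  python3 -m creep '[[0.01,0.033,0,0,0,7.5],[0.02,0.066,0,0,0,15],[0.03,0.10,0,0,0,23],[0.04,0.133,0,0,0,31],[0.05,0.166,0,0,0,39],[0.06,0.20,0,0,0,46],[0.066,0.233,0,0,0,53],[0.072,0.267,0,0,0,60]]'
python3 - <<'E'
from feat import *
st()
im,d,P,p=snap('wrist','w3.png'); feat(P,.112,.155)
E
```

```text
clock: 7.5
tcp_pos: [0.5922, 0.0066, 0.2751]
orientation: [-0.011, -0.033, 0.939, 0.341]
wrist_force: [0.0, -1.0, 0.6]
finger_gap: 0.0221
clock: 8.3
tcp_pos: [0.5926, 0.0069, 0.3259]
orientation: [0.002, -0.034, 0.999, -0.002]
wrist_force: [0.7, 0.3, -0.3]
finger_gap: 0.0217
clock: 9.1
tcp_pos: [0.5016, 0.2697, 0.3247]
orientation: [0.001, 0.472, 0.881, 0.001]
wrist_force: [-0.1, -0.6, 0.3]
finger_gap: 0.0223
t 9.1 tcp [0.5016 0.2697 0.3247] gap 0.022268708702385707 F [-0.1 -0.6  0.3]
R [[-0.554, 0.832, 0.002], [0.832, 0.554, 0.0], [-0.001, 0.002, -1.0]] q [ 3.530e-01  2.960e-01  2.490e-01  1.522e+00 -1.000e-03  1.336e+00]
257 mean [0.5524 0.2124 0.1306] min [0.54  0.206 0.112] max [0.571 0.217 0.136] rect c [555.3 211.4] s [31.1 10.1] a 2.7
38 mean [0.6142 0.2193 0.1245] min [0.61  0.215 0.112] max [0.618 0.221 0.134] rect c [614.9 218.7] s [3.8 8.1] a 68.4
25 mean [0.5103 0.2694 0.1156] min [0.508 0.262 0.114] max [0.512 0.276 0.117] rect c [510.6 269.1] s [ 2.6 13.6] a 8.8
536 mean [0.4987 0.2696 0.135 ] min [0.489 0.249 0.114] max [0.509 0.288 0.142] rect c [497.8 268.2] s [17.6 39.5] a 8.6
186 mean [0.4445 0.2213 0.1295] min [0.431 0.213 0.112] max [0.451 0.226 0.14 ] rect c [442.1 218.2] s [18.2 13.1] a 34.2
242 mean [0.4042 0.2162 0.117 ] min [0.4   0.198 0.112] max [0.409 0.233 0.119] rect c [404.6 215.9] s [ 9.1 34.8] a 0.4
```

```bash
python3 -m creep '[[-0.002,-0.0015,0.03,0,0,6],[-0.002,-0.0015,0.07,0,0,12],[-0.002,-0.0015,0.11,0,0,18],[-0.002,-0.0015,0.14,0,0,25],[-0.002,-0.0015,0.155,0,0,25],[-0.002,-0.0015,0.16,0,0,25],[-0.002,-0.0015,0.16,0,0,25],[-0.002,-0.0015,0.16,0,0,25]]' 0.032;  python3 - <<'E'
from feat import *
st()
im,d,P,p=snap('wrist','w4.png'); feat(P,.128,.155)
E
```

```text
clock: 9.95
tcp_pos: [0.5031, 0.2662, 0.1649]
orientation: [0.001, 0.65, 0.76, 0.001]
wrist_force: [0.5, 0.9, -0.2]
finger_gap: 0.0319
t 9.95 tcp [0.5031 0.2662 0.1649] gap 0.03187057740257158 F [ 0.5  0.9 -0.2]
R [[-0.155, 0.988, 0.002], [0.988, 0.155, 0.001], [0.0, 0.002, -1.0]] q [ 0.346  0.327 -0.099  1.142 -0.     1.761]
1376 mean [0.5007 0.2712 0.1392] min [0.493 0.249 0.128] max [0.509 0.289 0.142] rect c [501.1 269.1] s [11.7 39.5] a 8.5
357 mean [0.4457 0.2221 0.1357] min [0.439 0.215 0.128] max [0.451 0.226 0.14 ] rect c [444.7 220.5] s [11.6 10.4] a 9.6
```

View pics/w4.png

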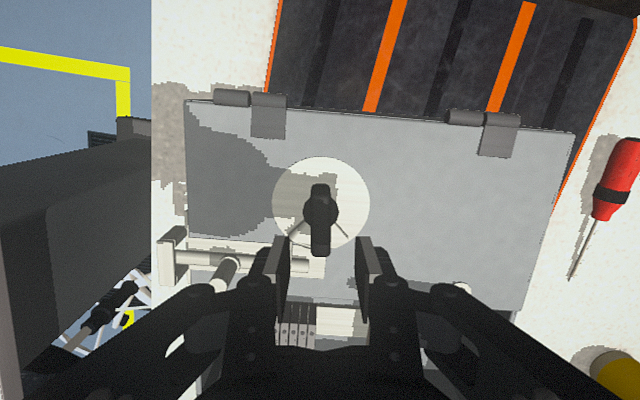

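```bash
python3 -m creep '[[0.002,-0.0015,0,0,0,0],[0.002,-0.0015,0.01,0,0,0],[0.002,-0.0015,0.02,0,0,0],[0.002,-0.0015,0.03,0,0,0],[0.002,-0.0015,0.04,0,0,0],[0.002,-0.0015,0.05,0,0,0],[0.002,-0.0015,0.052,0,0,0],[0.002,-0.0015,0.052,0,0,0]]' && python3 -m creep '[[0,0,0,0,0,0],[0,0,0,0,0,0],[0,0,0,0,0,0],[0,0,0,0,0,0],[0,0,0,0,0,0],[0,0,0,0,0,0],[0,0,0,0,0,0],[0,0,0,0,0,0]]' 0 40 && python3 -m creep '[[0,0,0,0,0,-5],[0,0,0,0,0,-10],[0,0,0,0,0,-16],[0,0,0,0,0,-22],[0,0,0,0,0,-28],[0,0,0,0,0,-34],[0,0,0,0,0,-40],[0,0,0,0,0,-40]]'; python3 -c "
from h import *
print(st()['ft_torque'])"
```

```text
clock: 10.8
tcp_pos: [0.5, 0.2674, 0.1105]
orientation: [-0.0, 0.65, 0.76, -0.001]
wrist_force: [-0.1, -0.4, -0.3]
finger_gap: 0.0323
clock: 11.6
tcp_pos: [0.5017, 0.2678, 0.1118]
orientation: [0.001, 0.65, 0.76, 0.001]
wrist_force: [5.2, 0.5, -1.3]
finger_gap: 0.0138
clock: 12.4
tcp_pos: [0.5022, 0.2681, 0.1118]
orientation: [0.001, 0.35, 0.937, 0.001]
wrist_force: [5.8, 1.5, -2.7]
finger_gap: 0.0136
t 12.4 tcp [0.5022 0.2681 0.1118] gap 0.01364949341157853 F [ 5.8  1.5 -2.7]
R [[-0.755, 0.656, 0.003], [0.656, 0.755, 0.001], [-0.002, 0.003, -1.0]] q [ 0.35   0.362 -0.186  1.02  -0.     1.065]
[ 0.32366304 -1.36532989 -0.00490158]
```

```bash
python3 -m creep '[[0,0,0,0,0,-5],[0,0,0,0,0,-10],[0,0,0,0,0,-15],[0,0,0,0,0,-20],[0,0,0,0,0,-25],[0,0,0,0,0,-30],[0,0,0,0,0,-34],[0,0,0,0,0,-34]]' && python3 -m creep '[[0,0,0,0,0,0],[0,0,0,0,0,0],[0,0,0,0,0,0],[0,0,0,0,0,0],[0,0,-0.02,0,0,0],[0,0,-0.05,0,0,0],[0,0,-0.08,0,0,0],[0,0,-0.1,0,0,0]]' 0.03
python3 - <<'E'
from feat import *
st()
im,d,P,p=snap('wrist','w5.png'); feat(P,.128,.155)
E
```

```text
clock: 13.2
tcp_pos: [0.5024, 0.2686, 0.1119]
orientation: [0.002, 0.061, 0.998, 0.001]
wrist_force: [7.4, 2.9, -3.3]
finger_gap: 0.014
clock: 14.0
tcp_pos: [0.5006, 0.2677, 0.2134]
orientation: [0.001, 0.062, 0.998, 0.0]
wrist_force: [-0.7, -0.0, -0.5]
finger_gap: 0.0299
t 14.0 tcp [0.5006 0.2677 0.2134] gap 0.029881895937405655 F [-0.7 -0.  -0.5]
R [[-0.992, 0.124, 0.001], [0.124, 0.992, 0.0], [-0.001, 0.001, -1.0]] q [ 0.35   0.303 -0.012  1.254 -0.     0.474]
112 mean [0.6108 0.2174 0.1326] min [0.603 0.214 0.128] max [0.619 0.22  0.135] rect c [610.6 217.4] s [ 5.9 16. ] a 85.2
22 mean [0.5425 0.2074 0.131 ] min [0.541 0.205 0.128] max [0.546 0.209 0.133] rect c [543.1 206.9] s [2.  6.6] a 60.4
904 mean [0.499  0.2682 0.1391] min [0.481 0.26  0.128] max [0.52  0.276 0.142] rect c [500.5 268. ] s [12.  39.5] a 83.1
280 mean [0.4444 0.2199 0.137 ] min [0.439 0.213 0.128] max [0.45  0.225 0.14 ] rect c [444.5 219.2] s [11.2 11.3] a 79.7
```

```bash
python3 -m creep '[[0.012,-0.014,0,0,0,-3],[0.025,-0.028,0,0,0,-6],[0.037,-0.042,0,0,0,-9],[0.0495,-0.0552,0.01,0,0,-11.2],[0.0495,-0.0552,0.03,0,0,-11.2],[0.0495,-0.0552,0.045,0,0,-11.2],[0.0495,-0.0552,0.05,0,0,-11.2],[0.0495,-0.0552,0.05,0,0,-11.2]]' 0.034
python3 - <<'E'
from feat import *
st()
im,d,P,p=snap('wrist','w6.png'); feat(P,.128,.155)
cv2.imwrite('pics/w6c.png',im[100:400,150:500])
E
```

```text
clock: 14.85
tcp_pos: [0.4436, 0.2187, 0.1604]
orientation: [-0.001, -0.036, 0.999, -0.0]
wrist_force: [0.4, 0.4, 0.8]
finger_gap: 0.034
t 14.85 tcp [0.4436 0.2187 0.1604] gap 0.03400771234368189 F [0.4 0.4 0.8]
R [[-0.997, -0.071, -0.002], [-0.071, 0.997, -0.001], [0.002, -0.001, -1.0]] q [ 0.296  0.195 -0.287  1.09  -0.     0.224]
412 mean [0.4432 0.2187 0.1364] min [0.438 0.213 0.128] max [0.45  0.225 0.14 ] rect c [444.4 218.8] s [11.5 11.7] a 75.2
```

View pics/w6c.png

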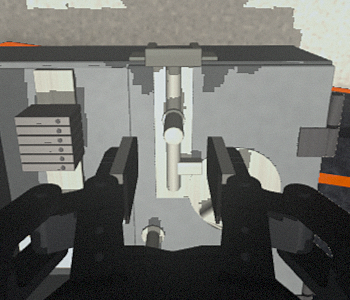

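```bash
python3 -m creep '[[-0.001,0,0.01,0,0,0],[-0.001,0,0.02,0,0,0],[-0.001,0,0.03,0,0,0],[-0.001,0,0.04,0,0,0],[-0.001,0,0.043,0,0,0],[-0.001,0,0.043,0,0,0],[-0.001,0,0.043,0,0,0],[-0.001,0,0.043,0,0,0]]' && python3 -m creep '[[0,0,0,0,0,0],[0,0,0,0,0,0],[0,0,0,0,0,0],[0,0,0,0,0,0],[0,0,0,0,0,0],[0,0,0,0,0,0],[0,0,0,0,0,0],[0,0,0,0,0,0]]' 0 40 && python3 -m creep '[[-0.004,0,0,0,0,0],[-0.008,0,0,0,0,0],[-0.012,0,0,0,0,0],[-0.016,0,0,0,0,0],[-0.02,0,0,0,0,0],[-0.0235,0,0,0,0,0],[-0.0245,0,0,0,0,0],[-0.0245,0,0,0,0,0]]'; python3 -c "
from h import *
st()"
```

```text
clock: 15.7
tcp_pos: [0.4459, 0.2192, 0.1187]
orientation: [0.0, -0.036, 0.999, 0.0]
wrist_force: [-0.1, -0.7, 0.6]
finger_gap: 0.0342
clock: 16.5
tcp_pos: [0.4458, 0.2194, 0.1185]
orientation: [0.0, -0.036, 0.999, 0.0]
wrist_force: [-0.3, 2.8, 3.9]
finger_gap: 0.01
clock: 17.3
tcp_pos: [0.4698, 0.2211, 0.1184]
orientation: [-0.0, -0.036, 0.999, 0.0]
wrist_force: [-2.1, 3.4, 6.5]
finger_gap: 0.0101
t 17.3 tcp [0.4698 0.2211 0.1184] gap 0.010095785533305422 F [-2.1  3.4  6.5]
R [[-0.997, -0.071, -0.0], [-0.071, 0.997, 0.001], [0.0, 0.001, -1.0]] q [ 2.850e-01  2.700e-01 -2.990e-01  1.002e+00  1.000e-03  2.130e-01]
```

```bash
python3 -m creep '[[0,0,0,0,0,0],[0,0,0,0,0,0],[0,0,0,0,0,0],[0,0,-0.02,0,0,0],[0,0,-0.05,0,0,0],[-0.035,-0.005,-0.07,0,0,0],[-0.075,-0.01,-0.08,0,0,0],[-0.1085,-0.0163,-0.08,0,0,0]]' 0.03
python3 - <<'E'
from feat import *
st()
im,d,P,p=snap('wrist','w7.png'); feat(P,.126,.155)
E
```

```text
clock: 18.1
tcp_pos: [0.5819, 0.2122, 0.2003]
orientation: [0.002, -0.036, 0.999, 0.0]
wrist_force: [0.4, 0.4, -0.9]
finger_gap: 0.0301
t 18.1 tcp [0.5819 0.2122 0.2003] gap 0.030068747613655054 F [ 0.4  0.4 -0.9]
R [[-0.997, -0.071, 0.004], [-0.071, 0.997, 0.0], [-0.004, -0.0, -1.0]] q [ 2.210e-01  4.060e-01  1.050e-01  1.265e+00 -1.000e-03  1.490e-01]
1454 mean [0.5778 0.2125 0.1329] min [0.541 0.206 0.127] max [0.62  0.22  0.136] rect c [580.1 212.6] s [78.9  9.7] a 4.4
397 mean [0.4697 0.2203 0.137 ] min [0.463 0.215 0.126] max [0.475 0.226 0.14 ] rect c [469.1 220.5] s [11.4 11.5] a 50.3
1554 mean [0.5009 0.2665 0.1381] min [0.481 0.26  0.126] max [0.521 0.276 0.142] rect c [501.4 268. ] s [12.8 39.8] a 82.7
```

```bash
python3 -m creep '[[0.001,0,0.015,0,0,0],[0.001,0,0.03,0,0,0],[0.001,0,0.045,0,0,0],[0.001,0,0.06,0,0,0],[0.001,0,0.075,0,0,0],[0.001,0,0.085,0,0,0],[0.001,0,0.088,0,0,0],[0.001,0,0.088,0,0,0]]' && python3 -m creep '[[0,0,0,0,0,0],[0,0,0,0,0,0],[0,0,0,0,0,0],[0,0,0,0,0,0],[0,0,0,0,0,0],[0,0,0,0,0,0],[0,0,0,0,0,0],[0,0,0,0,0,0]]' 0 60 && python3 -m creep '[[0,0.0033,-0.0107,0,0,0],[0,0.0076,-0.021,0,0,0],[0,0.0128,-0.031,0,0,0],[0,0.0188,-0.0404,0,0,0],[0,0.0256,-0.0493,0,0,0],[0,0.0331,-0.0576,0,0,0],[0,0.0413,-0.0652,0,0,0],[0,0.0502,-0.072,0,0,0]]'; python3 -c "
from h import *
st()"
```

```text
clock: 18.95
tcp_pos: [0.5779, 0.212, 0.1097]
orientation: [-0.001, -0.036, 0.999, -0.0]
wrist_force: [1.0, 1.0, 0.3]
finger_gap: 0.0299
clock: 19.75
tcp_pos: [0.5788, 0.2133, 0.1112]
orientation: [0.001, -0.036, 0.999, 0.001]
wrist_force: [-0.4, 5.4, 2.3]
finger_gap: 0.0077
clock: 20.55
tcp_pos: [0.5752, 0.2603, 0.1838]
orientation: [0.001, -0.035, 0.999, -0.003]
wrist_force: [1.5, -7.7, -0.9]
finger_gap: 0.0078
t 20.55 tcp [0.5752 0.2603 0.1838] gap 0.0077573162744655035 F [ 1.5 -7.7 -0.9]
R [[-0.998, -0.069, 0.002], [-0.069, 0.998, -0.005], [-0.001, -0.005, -1.0]] q [ 0.3    0.439  0.115  1.246 -0.005  0.231]
```

```bash
python3 -m creep '[[0,0.0079,-0.0061,5,0,0],[0,0.0163,-0.0115,10,0,0],[0,0.025,-0.0161,15,0,0],[0,0.0342,-0.02,20,0,0],[0,0.0437,-0.023,25,0,0],[0,0.0534,-0.0253,30,0,0],[0,0.0633,-0.0266,35,0,0],[0,0.0732,-0.027,40,0,0]]'
python3 - <<'E'
from feat import *
st()
im,d,P,p=snap('side','s3.png')
E
```

```text
clock: 21.35
tcp_pos: [0.5697, 0.3348, 0.2127]
orientation: [0.014, -0.033, 0.938, -0.344]
wrist_force: [3.0, -4.1, 2.5]
finger_gap: 0.0076
t 21.35 tcp [0.5697 0.3348 0.2127] gap 0.007607709962828767 F [ 3.  -4.1  2.5]
R [[-0.997, -0.053, 0.049], [-0.072, 0.761, -0.644], [-0.003, -0.646, -0.763]] q [ 0.656  0.906  0.811  1.91  -0.571  0.715]
```

View pics/s3.png

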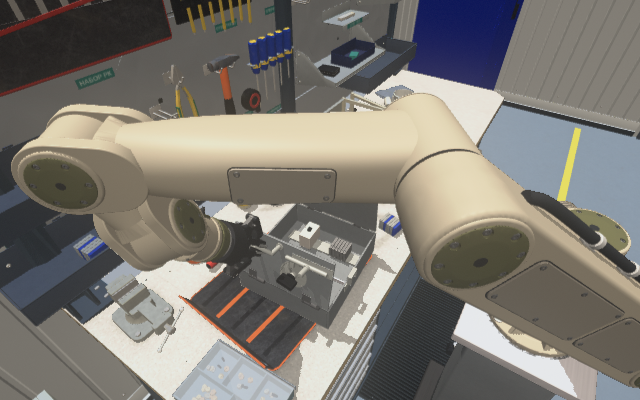

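```bash
python3 -m creep '[[0,0,0,0,0,0],[0,0,0,0,0,0],[0,0,0,0,0,0],[0,0,-0.01,0,0,0],[0,0,-0.02,0,0,0],[0,0,-0.03,0,0,0],[0,0,-0.045,0,0,0],[0,0,-0.06,0,0,0]]' 0.022 && python3 -m creep '[[0,-0.005,-0.006,-5,0,0],[0,-0.01,-0.012,-10,0,0],[0,-0.015,-0.018,-15,0,0],[0,-0.02,-0.024,-20,0,0],[0,-0.025,-0.03,-25,0,0],[0,-0.032,-0.038,-30,0,0],[0,-0.039,-0.046,-35,0,0],[0,-0.039,-0.046,-40,0,0]]'; python3 -c "
from h import *
st()"
```

```text
clock: 22.2
tcp_pos: [0.5658, 0.3723, 0.2566]
orientation: [0.013, -0.033, 0.939, -0.341]
wrist_force: [7.3, 37.1, 38.3]
finger_gap: 0.0218
clock: 23.0
tcp_pos: [0.5662, 0.3723, 0.3185]
orientation: [0.002, -0.036, 0.999, 0.003]
wrist_force: [0.5, 0.2, 0.4]
finger_gap: 0.0217
t 23.0 tcp [0.5662 0.3723 0.3185] gap 0.021699246524973115 F [0.5 0.2 0.4]
R [[-0.997, -0.071, 0.004], [-0.071, 0.997, 0.006], [-0.005, 0.006, -1.0]] q [0.462 0.535 0.595 1.624 0.004 0.391]
```

Run:
```python
from topo import *
im,d,P,p=snap('scene','c4.png'); im2,d2,P2,p2=snap('side'); im3,d3,P3,p3=snap('wrist','w8.png')
st()
# passive leaf slope: points left side upright
for Q in (P,P2,P3):
    m=(Q[...,0]>.43)&(Q[...,0]<.66)&(Q[...,1]>.28)&(Q[...,1]<.37)&(Q[...,2]>.13)&(Q[...,2]<.24); q=Q[m]
    for x in (.42,.45,.63,.66):
        g=q[abs(q[:,0]-x)<.01]
        if len(g)>30: print(x,len(g),np.polyfit(g[:,2],g[:,1],1).round(3))
```

```text
t 23.15 tcp [0.5659 0.3706 0.3167] gap 0.021987237187705424 F [ 0.1 -0.9  0.2]
R [[-0.998, -0.069, 0.002], [-0.069, 0.998, -0.0], [-0.002, -0.0, -1.0]] q [ 4.620e-01  5.370e-01  5.940e-01  1.626e+00 -1.000e-03  3.930e-01]
0.45 338 [-0.084  0.335]
0.63 135 [-0.207  0.365]
0.66 64 [-0.196  0.365]
0.45 357 [-0.11   0.339]
0.63 192 [-0.21   0.367]
0.66 88 [-0.197  0.367]
0.45 1721 [-0.226  0.362]
0.63 541 [-0.214  0.365]
```

View pics/c4.png

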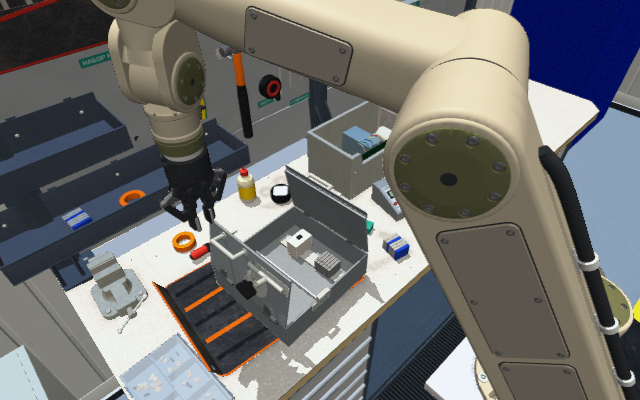

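```bash
python3 -m creep '[[0.004,-0.02,-0.01,0,0,0],[0.01,-0.06,-0.02,0,0,0],[0.017,-0.1,-0.02,0,0,0],[0.024,-0.14,-0.02,0,0,0],[0.031,-0.18,-0.02,0,0,0],[0.038,-0.22,-0.02,0,0,0],[0.044,-0.26,-0.02,0,0,0],[0.05,-0.29,-0.02,0,0,0]]' 0.06 60 >/dev/null && python3 -m creep '[[0.007,-0.03,0,0,0,0],[0.013,-0.07,0,0,0,0],[0.02,-0.11,0,0,0,0],[0.026,-0.14,0,0,0,0],[0.029,-0.165,0,0,0,0],[0.029,-0.175,0,0,0,0],[0.029,-0.175,0,0,0,0],[0.029,-0.175,0,0,0,0]]'
cat > spares.py <<'E'
from h import *
def spares(P,im,show=True,y=(-.32,-.02)):
    hsv=cv2.cvtColor(im,cv2.COLOR_BGR2HSV)
    # anything 8..45 mm high in the region, connected components in image
    reg=(P[...,0]>.33)&(P[...,0]<.62)&(P[...,1]>y[0])&(P[...,1]<y[1])&(P[...,2]>.008)&(P[...,2]<.05)
    n,L,S,C=cv2.connectedComponentsWithStats(reg.astype(np.uint8))
    for i in range(1,n):
        if S[i,4]<60: continue
        m=L==i; q=P[m]; top=np.percentile(q[:,2],95); t=q[q[:,2]>top-.005]
        r=cv2.minAreaRect((t[:,:2]*1000).astype(np.float32)); h=np.median(hsv[m],0)
        print('px',C[i].round(),'n',S[i,4],'hsv',h,'top',round(top,4),'rect c',np.round(r[0],1),'s',np.round(r[1],1),'a',round(r[2],1))
E
python3 - <<'E'
from spares import *
st(); im,d,P,p=snap('wrist','w9.png'); spares(P,im)
E
```

```text
clock: 24.75
tcp_pos: [0.5206, -0.0961, 0.3348]
orientation: [-0.0, -0.036, 0.999, 0.0]
wrist_force: [0.3, -0.5, 0.7]
finger_gap: 0.0601
t 24.75 tcp [ 0.5206 -0.0961  0.3348] gap 0.06012110761845071 F [ 0.3 -0.5  0.7]
R [[-0.997, -0.072, -0.0], [-0.072, 0.997, 0.001], [0.0, 0.001, -1.0]] q [-3.350e-01  2.170e-01  1.700e-01  1.524e+00  1.000e-03 -4.070e-01]
px [174.  44.] n 1230 hsv [ 31.  36. 107.] top 0.0392 rect c [ 393.7 -300.9] s [66.1 36.7] a 0.6
px [243.  75.] n 802 hsv [36. 19. 69.] top 0.0191 rect c [ 424.9 -212.6] s [51.7 26.5] a 18.3
px [340.  83.] n 1537 hsv [ 32.  18. 192.] top 0.038 rect c [426.7 -78.9] s [44.9 57.2] a 79.4
px [219. 133.] n 3868 hsv [ 99.  21. 193.] top 0.0492 rect c [ 516.6 -229. ] s [175.5  97.9] a 53.6
px [332. 168.] n 761 hsv [ 82. 146. 183.] top 0.0239 rect c [544.8 -79.4] s [50.1 32.4] a 19.9
```

View pics/w9.png

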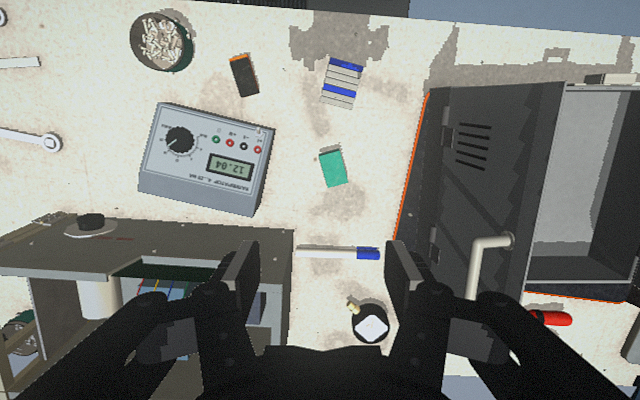

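Run:
```python
from h import *
c=np.array([.54,.1937]); a=np.radians(4.1); X=np.array([np.cos(a),np.sin(a)]); Y=np.array([-np.sin(a),np.cos(a)])
Q=[]
for n in ('scene','side','wrist'):
    im,d,P,p=snap(n); Q.append(P.reshape(-1,3))
Q=np.vstack(Q); xc=(Q[:,:2]-c)@X; yc=(Q[:,:2]-c)@Y
m=(Q[:,2]>0)&(Q[:,2]<.3)&(abs(xc)<.14)&(abs(yc)<.16)
print('yc bins: 95% / max height per xc column')
for y in np.arange(-.15,.155,.015):
    row=[]
    for x in np.arange(-.12,.13,.03):
        k=m&(abs(xc-x)<.012)&(abs(yc-y)<.007); row.append('%3.0f/%3.0f'%(np.percentile(Q[k,2],20)*1e3,Q[k,2].max()*1e3) if k.sum()>3 else '  -  ')
    print(round(y,3),row)
```

```text
yc bins: 95% / max height per xc column
-0.15 ['  0/103', '  1/108', '  2/111', '  6/104', '  8/230', '  8/230', '  8/230', '  7/227', '  7/  9']
-0.135 [' 69/194', ' 61/190', ' 58/193', ' 59/191', ' 63/228', ' 52/184', ' 54/225', ' 53/192', ' 30/141']
-0.12 ['195/248', '199/248', '198/248', '199/248', '196/248', '197/248', '191/247', '162/246', ' 59/245']
-0.105 [' 18/229', ' 19/232', ' 20/233', '226/233', ' 19/228', ' 19/233', ' 72/232', ' 20/233', ' 20/230']
-0.09 [' 17/ 93', ' 23/ 31', ' 59/ 64', ' 60/ 63', ' 25/ 30', ' 29/ 75', ' 72/ 76', ' 25/ 30', ' 21/ 92']
-0.075 [' 25/ 94', ' 26/ 31', ' 60/ 64', ' 60/ 64', ' 26/ 31', ' 28/ 80', ' 72/ 78', ' 25/ 30', ' 25/ 94']
-0.06 [' 27/ 93', ' 22/ 46', ' 38/ 65', ' 21/ 64', ' 22/ 30', ' 27/ 76', ' 72/ 80', ' 21/ 30', ' 22/ 92']
-0.045 [' 30/ 95', ' 18/ 23', ' 20/ 64', ' 20/ 63', ' 19/ 22', ' 21/ 76', ' 20/ 76', ' 18/ 23', ' 21/ 93']
-0.03 [' 29/ 93', ' 18/ 23', ' 18/ 25', ' 19/ 24', ' 19/ 24', ' 19/ 25', ' 19/ 24', ' 19/ 23', ' 22/ 92']
-0.015 [' 32/ 94', ' 19/ 22', ' 19/ 23', ' 19/ 23', ' 19/ 26', ' 19/ 24', ' 19/ 23', ' 19/ 24', ' 22/ 
[... 456 characters left out ...]
, ' 21/ 25', ' 21/ 24', ' 21/ 24', ' 21/ 23', ' 21/ 24', ' 22/ 94']
0.075 [' 21/ 94', ' 21/ 24', ' 21/ 25', ' 21/ 23', ' 21/ 24', ' 21/ 24', ' 21/ 24', ' 21/ 23', ' 22/ 93']
0.09 [' 21/ 93', ' 21/ 24', ' 21/ 24', ' 21/ 24', ' 21/ 24', ' 21/ 23', ' 21/ 24', ' 21/ 24', ' 22/ 94']
0.105 [' 21/229', ' 21/229', ' 21/ 24', ' 21/ 24', ' 21/ 24', ' 21/228', ' 21/228', ' 20/227', ' 22/ 93']
0.12 [' 23/232', ' 22/233', ' 22/232', ' 21/232', ' 22/232', ' 22/232', ' 22/232', ' 21/232', ' 29/232']
0.135 [' 31/208', ' 28/209', ' 29/212', ' 30/208', ' 30/227', ' 35/182', ' 36/225', ' 38/224', ' 42/189']
0.15 ['  1/105', '  5/116', '  6/214', '  6/173', '  6/229', '  6/230', '  7/231', '  6/227', '  5/111']
```

```bash
python3 -m creep '[[0.015,0.004,0.02,0,0,3],[0.035,0.009,0.05,0,0,6],[0.055,0.014,0.09,0,0,9],[0.075,0.019,0.13,0,0,12],[0.0924,0.0239,0.16,0,0,14.7],[0.0924,0.0239,0.18,0,0,14.7],[0.0924,0.0239,0.19,0,0,14.7],[0.0924,0.0239,0.19,0,0,14.7]]' 0.064 60
python3 - <<'E'
from spares import *
st(); im,d,P,p=snap('wrist','w10.png'); spares(P,im)
E
```

```text
clock: 25.75
tcp_pos: [0.4264, -0.0789, 0.1441]
orientation: [-0.001, 0.092, 0.996, 0.0]
wrist_force: [0.1, 0.2, 0.7]
finger_gap: 0.0639
t 25.75 tcp [ 0.4264 -0.0789  0.1441] gap 0.06393135902778613 F [0.1 0.2 0.7]
R [[-0.983, 0.183, -0.001], [0.183, 0.983, 0.001], [0.001, 0.001, -1.0]] q [-3.690e-01  9.200e-02 -4.530e-01  1.027e+00  1.000e-03 -1.850e-01]
px [323. 188.] n 3840 hsv [ 36.  18. 168.] top 0.0376 rect c [426.6 -78.4] s [44.9 57. ] a 79.6
px [ 68. 193.] n 3240 hsv [69. 44. 65.] top 0.0397 rect c [ 393.8 -300.4] s [38.  66.6] a 89.0
px [179. 208.] n 1800 hsv [30. 24. 58.] top 0.0188 rect c [ 424.6 -211.5] s [52.1 27.1] a 19.1
px [128. 286.] n 4894 hsv [ 97.  21. 131.] top 0.0453 rect c [ 489.7 -272.6] s [34.3 99.5] a 9.0
px [344. 298.] n 1792 hsv [ 82. 156. 151.] top 0.0234 rect c [544.8 -78.9] s [50.7 32.6] a 19.6
px [249. 327.] n 442 hsv [35.5 19.  54.5] top 0.0432 rect c [ 540.8 -175.4] s [ 1.4 23.9] a 79.2
```

```bash
python3 -m creep '[[0,0,0.03,0,0,0],[0,0,0.06,0,0,0],[0,0,0.09,0,0,0],[0,0,0.115,0,0,0],[0,0,0.128,0,0,0],[0,0,0.133,0,0,0],[0,0,0.133,0,0,0],[0,0,0.133,0,0,0]]' && python3 -m creep '[[0,0,0,0,0,0],[0,0,0,0,0,0],[0,0,0,0,0,0],[0,0,0,0,0,0],[0,0,0,0,0,0],[0,0,0,0,0,0],[0,0,0,0,0,0],[0,0,0,0,0,0]]' 0 50 && python3 -m creep '[[0,0,-0.02,0,0,0],[0,0,-0.06,0,0,0],[0,0,-0.11,0,0,0],[0,0,-0.16,0,0,0],[0,0,-0.21,0,0,0],[0,0,-0.25,0,0,0],[0,0,-0.28,0,0,0],[0,0,-0.3,0,0,0]]'
```

```text
clock: 26.6
tcp_pos: [0.4283, -0.0799, 0.013]
orientation: [0.001, 0.092, 0.996, -0.0]
wrist_force: [-0.2, 0.2, 0.2]
finger_gap: 0.0639
clock: 27.4
tcp_pos: [0.4282, -0.0798, 0.0131]
orientation: [0.002, 0.092, 0.996, -0.0]
wrist_force: [-1.0, 0.5, 6.2]
finger_gap: 0.0437
clock: 28.2
tcp_pos: [0.4272, -0.0797, 0.3149]
orientation: [0.002, 0.092, 0.996, -0.0]
wrist_force: [0.5, -0.9, -1.4]
finger_gap: 0.044
```

```bash
python3 -m creep '[[0.001,0.02,0,0,0,-2],[0.004,0.065,0,0,0,-4],[0.007,0.11,0,0,0,-6],[0.010,0.155,0,0,0,-8],[0.013,0.20,0,0,0,-10],[0.015,0.245,0,0,0,-12],[0.018,0.29,0,0,0,-14],[0.0198,0.324,0,0,0,-14.7]]' && python3 -m creep '[[0,0,0.03,0,0,0],[0,0,0.07,0,0,0],[0,0,0.12,0,0,0],[0,0,0.17,0,0,0],[0,0,0.21,0,0,0],[0,0,0.24,0,0,0],[0,0,0.26,0,0,0],[0,0,0.268,0,0,0]]'
```

```text
clock: 29.0
tcp_pos: [0.4665, 0.2451, 0.3121]
orientation: [0.0, -0.037, 0.999, 0.0]
wrist_force: [0.3, -0.1, -0.9]
finger_gap: 0.0443
clock: 29.8
tcp_pos: [0.4652, 0.242, 0.0419]
orientation: [-0.002, -0.036, 0.999, -0.0]
wrist_force: [0.4, 0.6, -0.5]
finger_gap: 0.0439
```

```bash
python3 -m creep '[[0,0,0.003,0,0,0],[0,0,0.005,0,0,0],[0,0,0.005,0,0,0],[0,0,0.005,0,0,0],[0,0,0.005,0,0,0],[0,0,0.005,0,0,0],[0,0,0.005,0,0,0],[0,0,0.005,0,0,0]]' && python3 -m creep '[[0,0,0,0,0,0],[0,0,0,0,0,0],[0,0,0,0,0,0],[0,0,-0.02,0,0,0],[0,0,-0.06,0,0,0],[0,0,-0.11,0,0,0],[0,0,-0.16,0,0,0],[0,0,-0.21,0,0,0]]' 0.058 && python3 -m creep '[[0,0,-0.03,0,0,0],[0,0,-0.06,0,0,0],[-0.003,-0.03,-0.08,0,0,0],[-0.01,-0.07,-0.08,0,0,0],[-0.02,-0.12,-0.08,0,0,-4],[-0.03,-0.17,-0.08,0,0,-8],[-0.035,-0.21,-0.08,0,0,-12],[-0.04,-0.25,-0.08,0,0,-15.5]]' 0.05
python3 - <<'E'
from spares import *
st(); im,d,P,p=snap('wrist','w11.png'); spares(P,im)
E
```

```text
clock: 30.6
tcp_pos: [0.467, 0.2427, 0.0391]
orientation: [0.0, -0.036, 0.999, 0.0]
wrist_force: [-0.4, -0.2, -0.5]
finger_gap: 0.0438
clock: 31.4
tcp_pos: [0.4665, 0.2425, 0.251]
orientation: [0.0, -0.036, 0.999, 0.0]
wrist_force: [0.1, 0.3, -0.2]
finger_gap: 0.0581
clock: 32.2
tcp_pos: [0.5248, -0.0059, 0.3289]
orientation: [0.0, -0.171, 0.985, 0.0]
wrist_force: [0.5, -0.4, -0.6]
finger_gap: 0.0497
t 32.2 tcp [ 0.5248 -0.0059  0.3289] gap 0.049705480483645384 F [ 0.5 -0.4 -0.6]
R [[-0.941, -0.338, 0.001], [-0.338, 0.941, 0.0], [-0.001, -0.0, -1.0]] q [-0.165  0.206  0.141  1.505  0.    -0.509]
px [199.  26.] n 985 hsv [36. 20. 61.] top 0.0192 rect c [ 425.1 -212.1] s [51.8 26.4] a 18.7
px [160.  81.] n 4988 hsv [ 99.  21. 188.] top 0.0491 rect c [ 518.3 -228.1] s [176.8 100.2] a 52.8
px [270. 147.] n 850 hsv [ 82. 144. 183.] top 0.0239 rect c [545.2 -79.2] s [48.9 32.6] a 20.1
```

```bash
python3 -m creep '[[0.001,-0.02,0,0,0,0],[0.003,-0.05,0.01,0,0,0],[0.0057,-0.0755,0.04,0,0,0],[0.0057,-0.0755,0.08,0,0,0],[0.0057,-0.0755,0.12,0,0,0],[0.0057,-0.0755,0.16,0,0,0],[0.0057,-0.0755,0.2,0,0,0],[0.0057,-0.0755,0.22,0,0,0]]' 0.05 50
python3 - <<'E'
from spares import *
st(); im,d,P,p=snap('wrist','w12.png'); spares(P,im)
E
```

```text
clock: 33.05
tcp_pos: [0.5425, -0.0761, 0.1052]
orientation: [-0.002, -0.17, 0.985, 0.001]
wrist_force: [-0.4, -0.3, -0.5]
finger_gap: 0.0501
t 33.05 tcp [ 0.5425 -0.0761  0.1052] gap 0.050110690313570884 F [-0.4 -0.3 -0.5]
R [[-0.942, -0.335, -0.004], [-0.335, 0.942, 0.002], [0.003, 0.003, -1.0]] q [-0.286  0.335 -0.242  0.998  0.001 -0.628]
px [117.  86.] n 18187 hsv [ 99.  22. 158.] top 0.0493 rect c [ 525.8 -208.1] s [156.   86.6] a 42.2
px [188.   6.] n 536 hsv [34.5 28.  41. ] top 0.0188 rect c [ 447.5 -203.9] s [ 6. 26.] a 21.3
px [318. 201.] n 2855 hsv [ 82. 155. 157.] top 0.0236 rect c [545.3 -78.7] s [50.2 32.5] a 19.7
```

```bash
python3 -m creep '[[-0.001,-0.002,0.02,0,0,0],[-0.001,-0.002,0.05,0,0,0],[-0.001,-0.002,0.075,0,0,0],[-0.001,-0.002,0.09,0,0,0],[-0.001,-0.002,0.097,0,0,0],[-0.001,-0.002,0.097,0,0,0],[-0.001,-0.002,0.097,0,0,0],[-0.001,-0.002,0.097,0,0,0]]' && python3 -m creep '[[0,0,0,0,0,0],[0,0,0,0,0,0],[0,0,0,0,0,0],[0,0,0,0,0,0],[0,0,0,0,0,0],[0,0,0,0,0,0],[0,0,0,0,0,0],[0,0,0,0,0,0]]' 0 40 && python3 -m creep '[[0,0,-0.02,0,0,0],[0,0,-0.06,0,0,0],[0,0,-0.11,0,0,0],[0,0,-0.16,0,0,0],[0,0,-0.21,0,0,0],[0,0,-0.25,0,0,0],[0,0,-0.28,0,0,0],[0,0,-0.3,0,0,0]]'
```

```text
clock: 33.9
tcp_pos: [0.5475, -0.0787, 0.0132]
orientation: [0.001, -0.17, 0.985, -0.0]
wrist_force: [0.4, 0.8, 0.3]
finger_gap: 0.0503
clock: 34.7
tcp_pos: [0.5473, -0.0787, 0.013]
orientation: [0.001, -0.17, 0.985, -0.0]
wrist_force: [-1.3, 0.5, 5.8]
finger_gap: 0.0308
clock: 35.5
tcp_pos: [0.5467, -0.0786, 0.3149]
orientation: [0.002, -0.17, 0.985, -0.001]
wrist_force: [0.6, 0.3, -1.1]
finger_gap: 0.0306
```

```bash
python3 -m creep '[[-0.006,0.02,0,0,0,2],[-0.02,0.063,0,0,0,4],[-0.034,0.107,0,0,0,6],[-0.048,0.15,0,0,0,8],[-0.062,0.193,0,0,0,10],[-0.075,0.235,0,0,0,12],[-0.088,0.277,0,0,0,14],[-0.0996,0.3118,0,0,0,15.6]]' && python3 -m creep '[[0,0,0.03,0,0,0],[0,0,0.07,0,0,0],[0,0,0.12,0,0,0],[0,0,0.17,0,0,0],[0,0,0.21,0,0,0],[0,0,0.24,0,0,0],[0,0,0.26,0,0,0],[0,0,0.266,0,0,0]]'
```

```text
clock: 36.3
tcp_pos: [0.5347, 0.2509, 0.3119]
orientation: [0.0, -0.035, 0.999, 0.0]
wrist_force: [0.7, -1.0, 0.0]
finger_gap: 0.031
clock: 37.1
tcp_pos: [0.5333, 0.248, 0.0431]
orientation: [-0.002, -0.035, 0.999, -0.001]
wrist_force: [-0.5, -0.6, 0.5]
finger_gap: 0.0306
```

```bash
python3 -m creep '[[0,0,0.003,0,0,0],[0,0,0.006,0,0,0],[0,0,0.006,0,0,0],[0,0,0.006,0,0,0],[0,0,0.006,0,0,0],[0,0,0.006,0,0,0],[0,0,0.006,0,0,0],[0,0,0.006,0,0,0]]' && python3 -m creep '[[0,0,0,0,0,0],[0,0,0,0,0,0],[0,0,0,0,0,0],[0,0,-0.02,0,0,0],[0,0,-0.06,0,0,0],[0,0,-0.11,0,0,0],[0,0,-0.16,0,0,0],[0,0,-0.21,0,0,0]]' 0.046 && python3 -m creep '[[0,0,-0.03,0,0,0],[0.003,-0.01,-0.06,0,0,0],[0.015,-0.04,-0.07,0,0,0],[0.025,-0.08,-0.07,0,0,0],[0.04,-0.12,-0.07,0,0,0],[0.05,-0.16,-0.07,0,0,0],[0.065,-0.2,-0.07,0,0,0],[0.075,-0.24,-0.07,0,0,0]]' && python3 -m creep '[[0.01,-0.04,0,0,0,-2],[0.025,-0.08,0,0,0,-4],[0.035,-0.12,0,0,0,-6],[0.05,-0.16,0.03,0,0,-8],[0.06,-0.19,0.06,0,0,-10],[0.068,-0.211,0.1,0,0,-12],[0.068,-0.211,0.14,0,0,-14.7],[0.068,-0.211,0.16,0,0,-14.7]]' 0.044
python3 - <<'E'
from spares import *
st(); im,d,P,p=snap('wrist','w13.png'); spares(P,im)
E
```

```text
clock: 37.9
tcp_pos: [0.5356, 0.2488, 0.0401]
orientation: [0.0, -0.035, 0.999, 0.0]
wrist_force: [0.8, -0.1, -0.1]
finger_gap: 0.0309
clock: 38.7
tcp_pos: [0.5351, 0.2486, 0.252]
orientation: [0.0, -0.035, 0.999, 0.0]
wrist_force: [2.1, 0.3, -0.0]
finger_gap: 0.0461
clock: 39.5
tcp_pos: [0.4764, 0.0026, 0.3201]
orientation: [0.0, -0.035, 0.999, 0.0]
wrist_force: [0.7, 0.3, 0.2]
finger_gap: 0.046
clock: 40.3
tcp_pos: [0.4223, -0.211, 0.1565]
orientation: [-0.001, -0.162, 0.987, 0.002]
wrist_force: [0.2, -0.1, -0.3]
finger_gap: 0.0444
t 40.3 tcp [ 0.4223 -0.211   0.1565] gap 0.04444347087087405 F [ 0.2 -0.1 -0.3]
R [[-0.948, -0.32, -0.003], [-0.32, 0.948, 0.003], [0.002, 0.004, -1.0]] q [-6.340e-01  1.570e-01 -3.440e-01  1.073e+00  1.000e-03 -9.590e-01]
px [232. 117.] n 2207 hsv [ 25.  34. 108.] top 0.0392 rect c [ 393.7 -301.2] s [37.3 66.3] a 89.9
px [320. 183.] n 1546 hsv [30. 24. 54.] top 0.0187 rect c [ 424.7 -212.7] s [51.4 25.7] a 18.8
px [258. 248.] n 8158 hsv [ 98.  22. 147.] top 0.0488 rect c [ 502.4 -245. ] s [151.6  48.9] a 79.5
```

```bash
python3 -m creep '[[0,0,0.03,0,0,0],[0,0,0.07,0,0,0],[0,0,0.11,0,0,0],[0,0,0.135,0,0,0],[0,0,0.148,0,0,0],[0,0,0.15,0,0,0],[0,0,0.15,0,0,0],[0,0,0.15,0,0,0]]'; python3 -c "
from h import *
st()"
```

```text
clock: 41.15
tcp_pos: [0.4256, -0.2118, 0.0111]
orientation: [0.001, -0.163, 0.987, -0.001]
wrist_force: [-0.3, -0.3, -0.2]
finger_gap: 0.0438
t 41.15 tcp [ 0.4256 -0.2118  0.0111] gap 0.04376615659023062 F [-0.3 -0.3 -0.2]
R [[-0.947, -0.321, 0.002], [-0.321, 0.947, -0.001], [-0.002, -0.002, -1.0]] q [-0.631  0.312 -0.551  0.705  0.001 -0.958]
```

```bash
python3 -m creep '[[0,0,0.003,0,0,0],[0,0,0.003,0,0,0],[0,0,0.003,0,0,0],[0,0,0.003,0,0,0],[0,0,0.003,0,0,0],[0,0,0.003,0,0,0],[0,0,0.003,0,0,0],[0,0,0.003,0,0,0]]' 0 40 && python3 -m creep '[[0,0,-0.02,0,0,0],[0,0,-0.06,0,0,0],[0,0,-0.11,0,0,0],[0,0,-0.16,0,0,0],[0,0,-0.21,0,0,0],[0,0,-0.25,0,0,0],[0,0,-0.28,0,0,0],[0,0,-0.3,0,0,0]]'; python3 -c "
from h import *
st()"
```

```text
clock: 41.95
tcp_pos: [0.4255, -0.2118, 0.0077]
orientation: [0.001, -0.163, 0.987, -0.001]
wrist_force: [-0.1, -0.1, 5.7]
finger_gap: 0.0248
clock: 42.75
tcp_pos: [0.4246, -0.2114, 0.3094]
orientation: [0.001, -0.163, 0.987, -0.001]
wrist_force: [-0.8, 0.0, -0.5]
finger_gap: 0.0246
t 42.75 tcp [ 0.4246 -0.2114  0.3094] gap 0.0246237570487978 F [-0.8  0.  -0.5]
R [[-0.947, -0.321, 0.003], [-0.321, 0.947, -0.001], [-0.002, -0.002, -1.0]] q [-6.320e-01  1.020e-01 -3.000e-02  1.435e+00  1.000e-03 -9.580e-01]
```

```bash
python3 -m creep '[[-0.015,0.018,0,0,0,0],[-0.045,0.0535,0,0,0,0],[-0.075,0.089,0,0,0,0],[-0.105,0.125,0,0,0,0],[-0.135,0.16,0,0,0,0],[-0.165,0.196,0,0,0,0],[-0.195,0.232,0,0,0,0],[-0.225,0.2675,0,0,0,0]]' >/dev/null && python3 -m creep '[[-0.03,0.0355,0,0,0,3],[-0.06,0.071,0,0,0,6],[-0.085,0.1,0,0,0,9],[-0.096,0.1147,0,0,0,12],[-0.096,0.1147,0,0,0,14.7],[-0.096,0.1147,0,0,0,14.7],[-0.096,0.1147,0,0,0,14.7],[-0.096,0.1147,0,0,0,14.7]]' && python3 -m creep '[[0,0,0.03,0,0,0],[0,0,0.07,0,0,0],[0,0,0.12,0,0,0],[0,0,0.17,0,0,0],[0,0,0.21,0,0,0],[0,0,0.24,0,0,0],[0,0,0.262,0,0,0],[0,0,0.27,0,0,0]]'; python3 -c "
from h import *
st()"
```

```text
clock: 44.35
tcp_pos: [0.6056, 0.2531, 0.3071]
orientation: [0.0, -0.035, 0.999, 0.0]
wrist_force: [-0.0, -0.2, -0.5]
finger_gap: 0.0246
clock: 45.15
tcp_pos: [0.604, 0.2526, 0.0344]
orientation: [-0.002, -0.035, 0.999, -0.0]
wrist_force: [-0.0, 0.3, -0.0]
finger_gap: 0.0246
t 45.15 tcp [0.604  0.2526 0.0344] gap 0.02458434415820462 F [-0.   0.3 -0. ]
R [[-0.998, -0.069, -0.004], [-0.069, 0.998, -0.001], [0.004, -0.001, -1.0]] q [ 0.273  0.582 -0.034  0.959  0.     0.204]
```

```bash
python3 -m creep '[[0,0,0.003,0,0,0],[0,0,0.003,0,0,0],[0,0,0.003,0,0,0],[0,0,0.003,0,0,0],[0,0,0.003,0,0,0],[0,0,0.003,0,0,0],[0,0,0.003,0,0,0],[0,0,0.003,0,0,0]]' && python3 -m creep '[[0,0,0,0,0,0],[0,0,0,0,0,0],[0,0,0,0,0,0],[0,0,-0.02,0,0,0],[0,0,-0.06,0,0,0],[0,0,-0.11,0,0,0],[0,0,-0.16,0,0,0],[0,0,-0.21,0,0,0]]' 0.04 && python3 -m creep '[[0,0,-0.03,0,0,0],[0,0,-0.06,0,0,0],[0.01,0.03,-0.08,0,0,0],[0.02,0.06,-0.08,0,0,0],[0.028,0.08,-0.08,0,0,0],[0.028,0.09,-0.08,0,0,0],[0.028,0.09,-0.08,0,0,0],[0.028,0.09,-0.08,0,0,0]]' 0.022
python3 - <<'E'
from feat import *
from spares import spares
st(); im,d,P,p=snap('wrist','w14.png'); feat(P,.205,.245,x=(.42,.66),y=(.24,.40))
q=P.reshape(-1,3); c=np.array([.54,.1937]); a=np.radians(4.1); M=np.array([[np.cos(a),np.sin(a)],[-np.sin(a),np.cos(a)]]); l=(q[:,:2]-c)@M.T
# leaf outer face slope, away from handle
m=(abs(l[:,0])<.12)&(l[:,1]>.09)&(l[:,1]<.14)&(q[:,2]>.12)&(q[:,2]<.225)
print('leaf',m.sum(),np.polyfit(q[m,2],l[m,1],1))
E
```

```text
clock: 45.95
tcp_pos: [0.6059, 0.2539, 0.0341]
orientation: [0.0, -0.035, 0.999, 0.0]
wrist_force: [-0.1, -0.5, -0.3]
finger_gap: 0.025
clock: 46.75
tcp_pos: [0.6054, 0.2536, 0.2461]
orientation: [0.0, -0.035, 0.999, 0.0]
wrist_force: [1.3, -0.4, 0.8]
finger_gap: 0.0405
clock: 47.55
tcp_pos: [0.5719, 0.341, 0.3236]
orientation: [0.0, -0.035, 0.999, -0.0]
wrist_force: [0.7, 0.2, -0.6]
finger_gap: 0.022
t 47.55 tcp [0.5719 0.341  0.3236] gap 0.022015446962940416 F [ 0.7  0.2 -0.6]
R [[-0.998, -0.07, 0.0], [-0.07, 0.998, -0.0], [-0.0, -0.0, -1.0]] q [ 0.417  0.515  0.575  1.631 -0.     0.348]
2674 mean [0.5202 0.3304 0.2221] min [0.431 0.309 0.205] max [0.66  0.363 0.236] rect c [544.2 340.3] s [228.6  47.1] a 4.2
leaf 3816 [-0.06392065  0.14671918]
```

View pics/w14.png

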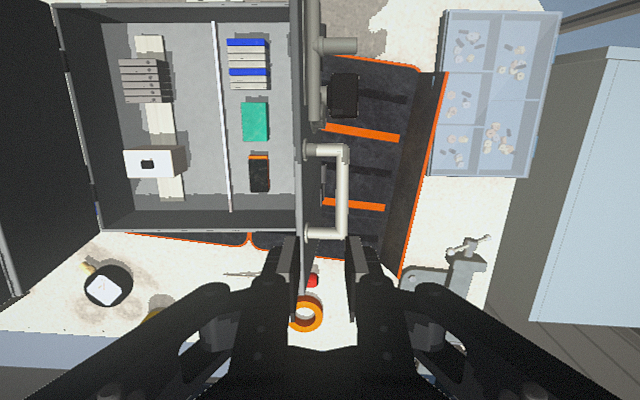

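Run:
```python
from h import *
st(); im,d,P,p=snap('wrist')
q=P[165:225,332:352].reshape(-1,3); q=q[(q[:,2]>.18)&(q[:,2]<.26)]
r=cv2.minAreaRect((q[:,:2]*1000).astype(np.float32)); print(len(q),q.mean(0).round(4),np.percentile(q[:,2],95),r)
for r0 in (165,185,205,225):
    k=P[r0-3:r0+3,332:352].reshape(-1,3); k=k[(k[:,2]>.18)]; print(r0,k.mean(0).round(4),k[:,1].min().round(4),k[:,1].max().round(4))
k=P[160:230,300:308].reshape(-1,3); print('edge',k[k[:,2]>.2].mean(0) if (k[:,2]>.2).any() else '')
```

```text
t 47.6 tcp [0.572  0.3406 0.3237] gap 0.022151288980692484 F [ 0.7 -0.  -0.3]
R [[-0.998, -0.069, 0.0], [-0.069, 0.998, -0.0], [-0.0, -0.0, -1.0]] q [ 0.417  0.515  0.575  1.631 -0.     0.348]
740 [0.57   0.3556 0.2268] 0.22857626440783352 ((571.0989379882812, 356.090576171875), (49.979347229003906, 9.694169998168945), 4.548465728759766)
165 [0.5455 0.3536 0.2299] 0.3355 0.3588
185 [0.562  0.3551 0.2267] 0.3504 0.3603
205 [0.5785 0.3562 0.2269] 0.3518 0.361
225 [0.5946 0.3571 0.2298] 0.3355 0.3626
edge [0.57306782 0.32543959 0.22468832]
```

```bash
python3 -m creep '[[0,0.0151,0,0,0,0],[0,0.0151,0.02,0,0,0],[0,0.0151,0.04,0,0,0],[0,0.0151,0.06,0,0,0],[0,0.0151,0.07,0,0,0],[0,0.0151,0.07,0,0,0],[0,0.0151,0.07,0,0,0],[0,0.0151,0.07,0,0,0]]' 0.018 60
python3 - <<'E'
from h import *
st(); im,d,P,p=snap('wrist','w15.png'); cv2.imwrite('pics/w15c.png',im[50:400,150:500])
E
```

```text
clock: 48.45
tcp_pos: [0.5711, 0.3569, 0.2554]
orientation: [0.001, -0.035, 0.999, 0.001]
wrist_force: [0.4, 0.3, -0.1]
finger_gap: 0.0178
t 48.45 tcp [0.5711 0.3569 0.2554] gap 0.01783421937800283 F [ 0.4  0.3 -0.1]
R [[-0.998, -0.07, 0.002], [-0.07, 0.998, 0.001], [-0.003, 0.001, -1.0]] q [0.439 0.513 0.405 1.46  0.    0.37 ]
```

View pics/w15c.png

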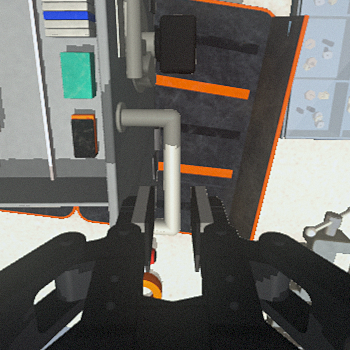

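```bash
python3 -m creep '[[0,0,0.01,0,0,0],[0,0,0.02,0,0,0],[0,0,0.03,0,0,0],[0,0,0.04,0,0,0],[0,0,0.049,0,0,0],[0,0,0.049,0,0,0],[0,0,0.049,0,0,0],[0,0,0.049,0,0,0]]' && python3 -m creep '[[0,0,0,0,0,0],[0,0,0,0,0,0],[0,0,0,0,0,0],[0,0,0,0,0,0],[0,0,0,0,0,0],[0,0,0,0,0,0],[0,0,0,0,0,0],[0,0,0,0,0,0]]' 0 60; python3 -c "
from h import *
st()"
```

```text
clock: 49.3
tcp_pos: [0.5709, 0.3568, 0.2056]
orientation: [0.001, -0.035, 0.999, 0.0]
wrist_force: [0.5, -0.1, 0.4]
finger_gap: 0.018
clock: 50.1
tcp_pos: [0.5709, 0.3568, 0.2059]
orientation: [0.001, -0.035, 0.999, 0.0]
wrist_force: [-0.2, -0.7, 5.9]
finger_gap: 0.008
t 50.1 tcp [0.5709 0.3568 0.2059] gap 0.008031086547908727 F [-0.2 -0.7  5.9]
R [[-0.998, -0.07, 0.002], [-0.07, 0.998, 0.001], [-0.002, 0.001, -1.0]] q [0.439 0.516 0.29  1.343 0.    0.369]
```

```bash
python3 -m creep '[[0,-0.0112,-0.0012,0,0,0],[0,-0.0224,-0.0015,0,0,0],[0,-0.0335,-0.0008,0,0,0],[0,-0.0446,0.0009,0,0,0],[0,-0.0555,0.0035,0,0,0],[0,-0.0661,0.0071,0,0,0],[0,-0.0764,0.0116,0,0,0],[0,-0.0862,0.0169,0,0,0]]'  && python3 -m creep '[[0,-0.0093,0.0062,0,0,0],[0,-0.018,0.0132,0,0,0],[0,-0.0262,0.0209,0,0,0],[0,-0.0336,0.0293,0,0,0],[0,-0.0402,0.0383,0,0,0],[0,-0.046,0.0479,0,0,0],[0,-0.051,0.0579,0,0,0],[0,-0.0551,0.0683,0,0,0]]'; python3 -c "
from h import *
st()"
```

```text
clock: 50.9
tcp_pos: [0.5773, 0.2711, 0.1886]
orientation: [0.001, -0.035, 0.999, 0.001]
wrist_force: [2.1, 2.9, 2.0]
finger_gap: 0.0077
clock: 51.7
tcp_pos: [0.5812, 0.2158, 0.1192]
orientation: [0.001, -0.035, 0.999, 0.001]
wrist_force: [5.6, 6.2, 1.6]
finger_gap: 0.0077
t 51.7 tcp [0.5812 0.2158 0.1192] gap 0.007742486551620764 F [5.6 6.2 1.6]
R [[-0.998, -0.07, 0.002], [-0.07, 0.998, 0.002], [-0.002, 0.001, -1.0]] q [ 2.260e-01  4.490e-01 -3.300e-02  1.087e+00  1.000e-03  1.560e-01]
```

```bash
python3 -m creep '[[0,-0.0005,0.002,0,0,0],[0,-0.001,0.004,0,0,0],[0,-0.0018,0.006,0,0,0],[0,-0.0022,0.0075,0,0,0],[0,-0.0025,0.009,0,0,0],[0,-0.0025,0.0095,0,0,0],[0,-0.0025,0.0095,0,0,0],[0,-0.0025,0.0095,0,0,0]]'; python3 -c "
from h import *
st()"
```

```text
clock: 52.5
tcp_pos: [0.5814, 0.2136, 0.1115]
orientation: [0.001, -0.035, 0.999, 0.001]
wrist_force: [1.5, 2.1, 9.4]
finger_gap: 0.0077
t 52.5 tcp [0.5814 0.2136 0.1115] gap 0.0076508970102405925 F [1.5 2.1 9.4]
R [[-0.998, -0.07, 0.003], [-0.07, 0.998, 0.002], [-0.003, 0.001, -1.0]] q [ 2.220e-01  4.530e-01 -4.700e-02  1.068e+00  1.000e-03  1.520e-01]
```

```bash
python3 -m creep '[[0,0,0.001,0,0,0],[0,0,0.002,0,0,0],[0,0,0.003,0,0,0],[0,0,0.003,0,0,0],[0,0,0.003,0,0,0],[0,0,0.003,0,0,0],[0,0,0.003,0,0,0],[0,0,0.003,0,0,0]]'; python3 -c "
from h import *
st()"
```

```text
clock: 53.3
tcp_pos: [0.5816, 0.2136, 0.1112]
orientation: [0.003, -0.035, 0.999, 0.001]
wrist_force: [-3.3, 1.2, 22.9]
finger_gap: 0.0078
t 53.3 tcp [0.5816 0.2136 0.1112] gap 0.007821419810146385 F [-3.3  1.2 22.9]
R [[-0.998, -0.07, 0.005], [-0.07, 0.998, 0.002], [-0.005, 0.001, -1.0]] q [ 2.220e-01  4.510e-01 -5.000e-02  1.065e+00  1.000e-03  1.520e-01]
```

```bash
python3 -m creep '[[0,0,-0.002,0,0,0],[0,0,-0.002,0,0,0],[0,0,-0.002,0,0,0],[0,0,-0.02,0,0,0],[0,0,-0.05,0,0,0],[0.035,0.005,-0.08,0,0,0],[0.075,0.01,-0.09,0,0,0],[0.1116,0.0148,-0.09,0,0,0]]' 0.034
python3 - <<'E'
from feat import *
st(); im,d,P,p=snap('wrist','w16.png'); feat(P,.126,.155)
q=P.reshape(-1,3); c=np.array([.54,.1937]); a=np.radians(4.1); M=np.array([[np.cos(a),np.sin(a)],[-np.sin(a),np.cos(a)]]); l=(q[:,:2]-c)@M.T
m=(l[:,0]>-.11)&(l[:,0]<.11)&(l[:,1]>.02)&(l[:,1]<.135)&(q[:,2]>.085)&(q[:,2]<.105)
print('leaf slope z vs yc',np.polyfit(l[m,1],q[m,2],1),m.sum())
E
```

```text
clock: 54.1
tcp_pos: [0.4673, 0.2199, 0.1979]
orientation: [0.001, -0.035, 0.999, 0.0]
wrist_force: [0.2, -0.5, 0.2]
finger_gap: 0.0338
t 54.1 tcp [0.4673 0.2199 0.1979] gap 0.03383322154123124 F [ 0.2 -0.5  0.2]
R [[-0.998, -0.069, 0.001], [-0.069, 0.998, 0.0], [-0.001, 0.0, -1.0]] q [ 0.284  0.212 -0.171  1.187 -0.     0.215]
665 mean [0.5611 0.2114 0.1324] min [0.54  0.205 0.126] max [0.589 0.218 0.135] rect c [564.7 211.4] s [50.4  9.9] a 4.5
455 mean [0.4869 0.2686 0.1366] min [0.481 0.262 0.126] max [0.501 0.275 0.141] rect c [490.6 269. ] s [12.5 19.3] a 80.6
293 mean [0.4673 0.2203 0.1362] min [0.463 0.215 0.126] max [0.474 0.226 0.139] rect c [468.3 220.2] s [11.5 11.3] a 1.3
leaf slope z vs yc [-0.00220986  0.09939995] 19052
```

```bash
python3 -m creep '[[-0.001,0.0005,0.02,0,0,0],[-0.001,0.0005,0.04,0,0,0],[-0.001,0.0005,0.06,0,0,0],[-0.001,0.0005,0.075,0,0,0],[-0.001,0.0005,0.08,0,0,0],[-0.001,0.0005,0.08,0,0,0],[-0.001,0.0005,0.08,0,0,0],[-0.001,0.0005,0.08,0,0,0]]' && python3 -m creep '[[0,0,0,0,0,0],[0,0,0,0,0,0],[0,0,0,0,0,0],[0,0,0,0,0,0],[0,0,0,0,0,0],[0,0,0,0,0,0],[0,0,0,0,0,0],[0,0,0,0,0,0]]' 0 50 && python3 -m creep '[[0.004,0,0,0,0,0],[0.008,0,0,0,0,0],[0.012,0,0,0,0,0],[0.016,0,0,0,0,0],[0.02,0,0,0,0,0],[0.023,0,0,0,0,0],[0.025,0,0,0,0,0],[0.026,0,0,0,0,0]]'; python3 -c "
from h import *
st()"
```

```text
clock: 54.95
tcp_pos: [0.4699, 0.2209, 0.118]
orientation: [0.001, -0.035, 0.999, 0.0]
wrist_force: [0.5, -0.1, 0.4]
finger_gap: 0.0342
clock: 55.75
tcp_pos: [0.4697, 0.2212, 0.1178]
orientation: [0.001, -0.035, 0.999, 0.001]
wrist_force: [-1.7, 2.8, 6.0]
finger_gap: 0.01
clock: 56.55
tcp_pos: [0.4453, 0.2195, 0.118]
orientation: [0.003, -0.035, 0.999, 0.001]
wrist_force: [7.4, 3.8, 0.8]
finger_gap: 0.0095
t 56.55 tcp [0.4453 0.2195 0.118 ] gap 0.009484956536517174 F [7.4 3.8 0.8]
R [[-0.998, -0.07, 0.005], [-0.07, 0.998, 0.002], [-0.005, 0.001, -1.0]] q [ 0.296  0.225 -0.361  0.98  -0.     0.226]
```

```bash
python3 -m creep '[[0.001,0,0,0,0,0],[0.002,0,0,0,0,0],[0.002,0,0,0,0,0],[0.002,0,0,0,0,0],[0.002,0,0,0,0,0],[0.002,0,0,0,0,0],[0.002,0,0,0,0,0],[0.002,0,0,0,0,0]]' && python3 -m creep '[[0,0,0,0,0,0],[0,0,0,0,0,0],[0,0,0,0,0,0],[-0.002,0,-0.02,0,0,0],[-0.012,0.01,-0.05,0,0,2],[-0.025,0.022,-0.08,0,0,4],[-0.04,0.036,-0.09,0,0,7],[-0.0495,0.046,-0.09,0,0,10]]' 0.034
python3 - <<'E'
from feat import *
st(); im,d,P,p=snap('wrist','w17.png'); feat(P,.126,.155)
E
```

```text
clock: 57.35
tcp_pos: [0.4452, 0.2196, 0.1181]
orientation: [0.004, -0.035, 0.999, 0.001]
wrist_force: [11.4, 4.4, -2.0]
finger_gap: 0.01
clock: 58.15
tcp_pos: [0.4887, 0.2689, 0.2091]
orientation: [0.002, 0.053, 0.999, 0.001]
wrist_force: [-0.3, 0.3, -0.4]
finger_gap: 0.0339
t 58.15 tcp [0.4887 0.2689 0.2091] gap 0.03388534344127217 F [-0.3  0.3 -0.4]
R [[-0.994, 0.106, 0.003], [0.106, 0.994, 0.001], [-0.003, 0.001, -1.0]] q [ 0.359  0.284 -0.048  1.235 -0.     0.466]
140 mean [0.6011 0.2175 0.1321] min [0.588 0.215 0.126] max [0.615 0.22  0.135] rect c [601.8 217.2] s [26.9  5. ] a 1.7
889 mean [0.4986 0.2682 0.139 ] min [0.481 0.26  0.126] max [0.52  0.276 0.142] rect c [500.5 268. ] s [11.8 39.3] a 83.5
293 mean [0.444  0.22   0.1366] min [0.439 0.214 0.127] max [0.45  0.225 0.14 ] rect c [444.3 219.1] s [11.4 10.9] a 9.2
```

```bash
python3 -m creep '[[-0.005,0,0,0,0,0],[-0.0106,0,0.01,0,0,0],[-0.0106,0,0.03,0,0,0],[-0.0106,0,0.045,0,0,0],[-0.0106,0,0.045,0,0,0],[-0.0106,0,0.045,0,0,0],[-0.0106,0,0.045,0,0,0],[-0.0106,0,0.045,0,0,0]]' 0.032; python3 -c "
from h import *
st()"
```

```text
clock: 59.0
tcp_pos: [0.4985, 0.2671, 0.1632]
orientation: [0.001, 0.052, 0.999, 0.0]
wrist_force: [0.0, 0.1, -0.3]
finger_gap: 0.0322
t 59.0 tcp [0.4985 0.2671 0.1632] gap 0.032156041290506504 F [ 0.   0.1 -0.3]
R [[-0.995, 0.104, 0.002], [0.104, 0.995, 0.001], [-0.002, 0.001, -1.0]] q [ 0.35   0.322 -0.111  1.136  0.     0.454]
```

```bash
python3 -m creep '[[-0.0027,0.001,0,0,0,0],[-0.0027,0.001,0.01,0,0,0],[-0.0027,0.001,0.02,0,0,0],[-0.0027,0.001,0.03,0,0,0],[-0.0027,0.001,0.04,0,0,0],[-0.0027,0.001,0.05,0,0,0],[-0.0027,0.001,0.051,0,0,0],[-0.0027,0.001,0.051,0,0,0]]' && python3 -m creep '[[0,0,0,0,0,0],[0,0,0,0,0,0],[0,0,0,0,0,0],[0,0,0,0,0,0],[0,0,0,0,0,0],[0,0,0,0,0,0],[0,0,0,0,0,0],[0,0,0,0,0,0]]' 0 40 && python3 -m creep '[[0,0,0,0,0,5],[0,0,0,0,0,10],[0,0,0,0,0,16],[0,0,0,0,0,22],[0,0,0,0,0,28],[0,0,0,0,0,34],[0,0,0,0,0,40],[0,0,0,0,0,40]]' && python3 -m creep '[[0,0,0,0,0,5],[0,0,0,0,0,10],[0,0,0,0,0,15],[0,0,0,0,0,20],[0,0,0,0,0,25],[0,0,0,0,0,30],[0,0,0,0,0,35],[0,0,0,0,0,38]]'; python3 -c "
from h import *
print(st()['ft_torque'])"
```

```text
clock: 59.8
tcp_pos: [0.5005, 0.2677, 0.1107]
orientation: [-0.0, 0.052, 0.999, -0.0]
wrist_force: [0.1, 0.1, -0.6]
finger_gap: 0.032
clock: 60.6
tcp_pos: [0.5012, 0.2686, 0.1119]
orientation: [0.001, 0.052, 0.999, 0.001]
wrist_force: [-0.4, 5.1, 1.5]
finger_gap: 0.0138
clock: 61.4
tcp_pos: [0.5014, 0.2689, 0.1119]
orientation: [0.0, 0.391, 0.92, 0.002]
wrist_force: [0.7, 6.9, 1.5]
finger_gap: 0.0138
clock: 62.2
tcp_pos: [0.5016, 0.269, 0.1119]
orientation: [-0.0, 0.67, 0.742, 0.002]
wrist_force: [0.5, 6.9, 0.4]
finger_gap: 0.014
t 62.2 tcp [0.5016 0.269  0.1119] gap 0.013995739029163833 F [0.5 6.9 0.4]
R [[-0.103, 0.995, 0.002], [0.995, 0.103, 0.003], [0.003, 0.003, -1.0]] q [ 0.35   0.362 -0.186  1.02   0.002  1.818]
[ 1.39953277 -0.1518282   0.06141146]
```

```bash
python3 -m creep '[[0,0,0,0,0,1],[0,0,0,0,0,2],[0,0,0,0,0,3],[0,0,0,0,0,3.5],[0,0,0,0,0,3.5],[0,0,0,0,0,3.5],[0,0,0,0,0,3.5],[0,0,0,0,0,3.5]]'; python3 -c "
from h import *
print(st()['ft_torque'])"; python3 -m creep '[[0,0,0,0,0,0],[0,0,0,0,0,0],[0,0,0,0,0,0],[0,0,0,0,0,0],[0,0,-0.03,0,0,0],[0,0,-0.07,0,0,0],[0,0,-0.11,0,0,0],[0,0,-0.15,0,0,0]]' 0.034;  python3 - <<'E'
from feat import *
st(); im,d,P,p=snap('wrist','w18.png'); feat(P,.128,.155)
E
```

```text
clock: 63.0
tcp_pos: [0.5017, 0.269, 0.1119]
orientation: [-0.0, 0.691, 0.723, 0.002]
wrist_force: [0.9, 6.9, 0.3]
finger_gap: 0.0139
t 63.0 tcp [0.5017 0.269  0.1119] gap 0.013908303238693711 F [0.9 6.9 0.3]
R [[-0.045, 0.999, 0.002], [0.999, 0.045, 0.003], [0.003, 0.003, -1.0]] q [ 0.35   0.362 -0.186  1.02   0.002  1.876]
[ 1.36779683 -0.13106842  0.16192212]
clock: 63.8
tcp_pos: [0.5005, 0.2673, 0.2627]
orientation: [0.0, 0.692, 0.722, 0.0]
wrist_force: [0.9, 0.3, -0.3]
finger_gap: 0.034
t 63.8 tcp [0.5005 0.2673 0.2627] gap 0.0339718496569003 F [ 0.9  0.3 -0.3]
R [[-0.044, 0.999, 0.0], [0.999, 0.044, -0.0], [-0.0, 0.0, -1.0]] q [ 0.349  0.292  0.093  1.372 -0.     1.877]
740 mean [0.5845 0.2151 0.1328] min [0.55  0.208 0.128] max [0.619 0.221 0.136] rect c [584.7 214. ] s [69.3 10.3] a 3.7
615 mean [0.5008 0.2702 0.1394] min [0.494 0.249 0.129] max [0.508 0.289 0.143] rect c [500.9 268.9] s [11.8 39.7] a 4.5
167 mean [0.445  0.2208 0.1364] min [0.439 0.214 0.128] max [0.45  0.225 0.139] rect c [444.3 220. ] s [11.4 10.9] a 25.5
```

```bash
python3 -m creep '[[0,0,-0.04,0,0,-7],[-0.02,0.01,-0.065,0,0,-15],[-0.05,0.02,-0.065,0,0,-23],[-0.085,0.03,-0.065,0,0,-31],[-0.12,0.045,-0.065,0,0,-39],[-0.155,0.06,-0.065,0,0,-47],[-0.185,0.07,-0.065,0,0,-54],[-0.211,0.0803,-0.065,0,0,-60]]' 0.018 60 && python3 -m creep '[[0,0,0,0,0,-8],[0,0,0,0,0,-16],[0,0,0,0,0,-24],[0,0,0,0,0,-31.6],[0,0,0,0,0,-31.6],[0,0,0,0,0,-31.6],[0,0,0,0,0,-31.6],[0,0,0,0,0,-31.6]]'
python3 - <<'E'
from h import *
st(); im,d,P,p=snap('wrist','w19.png'); cv2.imwrite('pics/w19c.png',im[50:400,100:550])
m=(P[...,0]>.555)&(P[...,0]<.62)&(P[...,1]>-.02)&(P[...,1]<.10)&(P[...,2]>.19)&(P[...,2]<.26)
q=P[m]
for y in np.arange(-.02,.1,.005):
    k=q[abs(q[:,1]-y)<.0025]; print(round(y,3),len(k),k[:,2].max().round(4) if len(k) else '')
E
```

```text
clock: 64.65
tcp_pos: [0.5905, 0.0584, 0.3259]
orientation: [0.0, 0.236, 0.972, -0.0]
wrist_force: [0.1, -0.6, 0.4]
finger_gap: 0.0183
clock: 65.45
tcp_pos: [0.5901, 0.0604, 0.3262]
orientation: [0.0, -0.035, 0.999, 0.0]
wrist_force: [0.1, 0.3, 0.1]
finger_gap: 0.018
t 65.45 tcp [0.5901 0.0604 0.3262] gap 0.018023552826205134 F [0.1 0.3 0.1]
R [[-0.998, -0.07, 0.0], [-0.07, 0.998, 0.0], [-0.0, 0.0, -1.0]] q [-0.033  0.348  0.326  1.548  0.    -0.104]
-0.02 0 
-0.015 0 
-0.01 0 
-0.005 0 
0.0 0 
0.005 0 
0.01 0 
0.015 0 
0.02 0 
0.025 0 
0.03 0 
0.035 0 
0.04 224 0.2297
0.045 496 0.2303
0.05 307 0.2296
0.055 49 0.2277
0.06 54 0.2274
0.065 46 0.2264
0.07 316 0.2398
0.075 653 0.2487
0.08 362 0.2482
0.085 59 0.2334
0.09 0 
0.095 0
```

View pics/w19c.png

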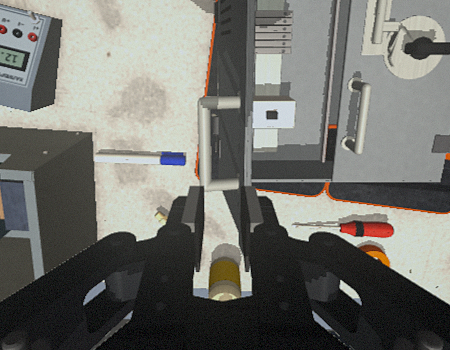

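```bash
python3 -m creep '[[0.001,-0.0149,0,0,0,0],[0.001,-0.0149,0.02,0,0,0],[0.001,-0.0149,0.04,0,0,0],[0.001,-0.0149,0.06,0,0,0],[0.001,-0.0149,0.07,0,0,0],[0.001,-0.0149,0.07,0,0,0],[0.001,-0.0149,0.07,0,0,0],[0.001,-0.0149,0.07,0,0,0]]' 0.018 60
python3 - <<'E'
from h import *
s=st(); im,d,P,p=snap('wrist','w20.png')
m=(P[...,0]>.565)&(P[...,0]<.60)&(P[...,1]>.03)&(P[...,1]<.06)&(P[...,2]>.215)&(P[...,2]<.24)
q=P[m]; r=cv2.minAreaRect((q[:,:2]*1000).astype(np.float32)); print(len(q),r,q.mean(0))
E
```

```text
clock: 66.3
tcp_pos: [0.5909, 0.0453, 0.2575]
orientation: [0.001, -0.036, 0.999, 0.0]
wrist_force: [0.3, 0.5, -0.3]
finger_gap: 0.0183
t 66.3 tcp [0.5909 0.0453 0.2575] gap 0.01825743556542474 F [ 0.3  0.5 -0.3]
R [[-0.997, -0.071, 0.003], [-0.071, 0.997, 0.0], [-0.003, -0.0, -1.0]] q [-0.059  0.341  0.149  1.376  0.    -0.131]
957 ((582.459716796875, 44.99590301513672), (35.31425094604492, 9.732075691223145), 3.6399059295654297) [0.58206474 0.04484156 0.22779874]
```

```bash
python3 -m creep '[[0,0,0.01,0,0,0],[0,0,0.02,0,0,0],[0,0,0.03,0,0,0],[0,0,0.04,0,0,0],[0,0,0.051,0,0,0],[0,0,0.051,0,0,0],[0,0,0.051,0,0,0],[0,0,0.051,0,0,0]]' && python3 -m creep '[[0,0,0,0,0,0],[0,0,0,0,0,0],[0,0,0,0,0,0],[0,0,0,0,0,0],[0,0,0,0,0,0],[0,0,0,0,0,0],[0,0,0,0,0,0],[0,0,0,0,0,0]]' 0 60 && python3 -m creep '[[0,0.0116,-0.0005,0,0,0],[0,0.0228,-0.0001,0,0,0],[0,0.0339,0.0015,0,0,0],[0,0.0448,0.0039,0,0,0],[0,0.0555,0.0073,0,0,0],[0,0.0658,0.0116,0,0,0],[0,0.0757,0.0168,0,0,0],[0,0.0852,0.0228,0,0,0]]' && python3 -m creep '[[0,0.0089,0.0068,0,0,0],[0,0.0171,0.0144,0,0,0],[0,0.0246,0.0227,0,0,0],[0,0.0314,0.0316,0,0,0],[0,0.0374,0.041,0,0,0],[0,0.0426,0.051,0,0,0],[0,0.0453,0.0571,0,0,0],[0,0.0476,0.0634,0,0,0]]'
```

```text
clock: 67.15
tcp_pos: [0.5902, 0.0455, 0.2048]
orientation: [0.0, -0.036, 0.999, 0.0]
wrist_force: [0.4, 0.6, -0.1]
finger_gap: 0.0179
clock: 67.95
tcp_pos: [0.5902, 0.0456, 0.2051]
orientation: [0.0, -0.036, 0.999, 0.0]
wrist_force: [-0.5, 0.4, -2.4]
finger_gap: 0.008
clock: 68.75
tcp_pos: [0.5843, 0.1308, 0.1834]
orientation: [0.001, -0.036, 0.999, -0.0]
wrist_force: [-2.0, -3.4, 4.8]
finger_gap: 0.0072
clock: 69.55
tcp_pos: [0.5807, 0.1782, 0.1183]
orientation: [0.0, -0.036, 0.999, 0.0]
wrist_force: [-2.3, -2.5, 4.6]
finger_gap: 0.0077
```

```bash
python3 -m creep '[[0,0.0005,0.002,0,0,0],[0,0.001,0.004,0,0,0],[0,0.0018,0.006,0,0,0],[0,0.0022,0.0075,0,0,0],[0,0.0025,0.009,0,0,0],[0,0.0025,0.0095,0,0,0],[0,0.0025,0.0095,0,0,0],[0,0.0025,0.0095,0,0,0]]' && python3 -m creep '[[0,0,0.001,0,0,0],[0,0,0.002,0,0,0],[0,0,0.003,0,0,0],[0,0,0.003,0,0,0],[0,0,0.003,0,0,0],[0,0,0.003,0,0,0],[0,0,0.003,0,0,0],[0,0,0.003,0,0,0]]'; python3 -c "
from h import *
st()"
```

```text
clock: 70.35
tcp_pos: [0.5806, 0.1809, 0.1093]
orientation: [0.0, -0.036, 0.999, 0.001]
wrist_force: [-0.8, 1.2, 0.7]
finger_gap: 0.008
clock: 71.15
tcp_pos: [0.5806, 0.1813, 0.1074]
orientation: [0.001, -0.036, 0.999, 0.001]
wrist_force: [-4.4, 3.5, 7.1]
finger_gap: 0.0077
t 71.15 tcp [0.5806 0.1813 0.1074] gap 0.007678996259978823 F [-4.4  3.5  7.1]
R [[-0.997, -0.072, 0.001], [-0.072, 0.997, 0.002], [-0.001, 0.002, -1.0]] q [ 0.17   0.437 -0.083  1.05   0.002  0.098]
```

```bash
python3 -m creep '[[0,0,0.001,0,0,0],[0,0,0.002,0,0,0],[0,0,0.002,0,0,0],[0,0,0.002,0,0,0],[0,0,0.002,0,0,0],[0,0,0.002,0,0,0],[0,0,0.002,0,0,0],[0,0,0.002,0,0,0]]'; python3 -m creep '[[0,0,-0.002,0,0,0],[0,0,-0.002,0,0,0],[0,0,-0.002,0,0,0],[0,0,-0.01,0,0,0],[0,0,-0.03,0,0,0],[0,0,-0.06,0,0,0],[0,0,-0.1,0,0,0],[0,0,-0.14,0,0,0]]' 0.02
python3 - <<'E'
from feat import *
st(); im,d,P,p=snap('wrist','w21.png'); feat(P,.122,.155)
q=P.reshape(-1,3); c=np.array([.54,.1937]); a=np.radians(4.1); M=np.array([[np.cos(a),np.sin(a)],[-np.sin(a),np.cos(a)]]); l=(q[:,:2]-c)@M.T
for lo,hi in ((-.13,-.035),(.02,.135)):
    m=(l[:,0]>-.09)&(l[:,0]<.11)&(l[:,1]>lo)&(l[:,1]<hi)&(q[:,2]>.085)&(q[:,2]<.108)
    print('slope z vs yc',np.polyfit(l[m,1],q[m,2],1),m.sum())
E
```

```text
clock: 71.95
tcp_pos: [0.5807, 0.1814, 0.1072]
orientation: [0.001, -0.036, 0.999, 0.001]
wrist_force: [-6.9, 2.9, 16.2]
finger_gap: 0.0076
clock: 72.75
tcp_pos: [0.5803, 0.1801, 0.2458]
orientation: [-0.0, -0.036, 0.999, -0.0]
wrist_force: [0.5, 0.5, 0.2]
finger_gap: 0.02
t 72.75 tcp [0.5803 0.1801 0.2458] gap 0.019976506639935835 F [0.5 0.5 0.2]
R [[-0.997, -0.071, -0.0], [-0.071, 0.997, -0.0], [0.0, 0.0, -1.0]] q [0.169 0.376 0.17  1.366 0.    0.098]
331 mean [0.446  0.2178 0.1357] min [0.439 0.213 0.122] max [0.451 0.224 0.14 ] rect c [445.1 218.5] s [11.3 11.5] a 45.7
948 mean [0.5014 0.2655 0.1386] min [0.494 0.247 0.122] max [0.509 0.287 0.142] rect c [501.3 267.4] s [11.9 39.7] a 4.3
1013 mean [0.5797 0.1803 0.1329] min [0.543 0.173 0.122] max [0.622 0.188 0.136] rect c [582.6 180.3] s [79.4  9.4] a 4.2
1047 mean [0.5777 0.2118 0.1327] min [0.541 0.205 0.122] max [0.62  0.219 0.136] rect c [580.4 212.5] s [79.7 10.1] a 4.0
slope z vs yc [-0.00325154  0.09893016] 22700
slope z vs yc [-0.00519924  0.09967615] 24523
```

```bash
python3 -c "
from h import *
st(); print(env.hand_in())"
```

```text
t 72.8 tcp [0.583  0.1807 0.2537] gap 0.020055192417102238 F [1.6 0.5 4.8]
R [[-0.997, -0.071, 0.011], [-0.071, 0.997, 0.002], [-0.011, 0.001, -1.0]] q [ 0.169  0.37   0.182  1.372 -0.     0.098]
the job is handed in; nothing more can be done
None
```

The three spares (terminal row, battery, carton) are in the left bay and the cabinet is locked up again. I handed the job in at 72.8 s of the 210 s allowed; hand-in gives no verdict, so I have only my own checks.

- **Spares:** all three stood on the bay floor in the last picture before the left leaf was shut. I could not see them after that.
- **Left leaf, bolt and knob:** the leaf measured flat. The bolt post was back within 0.1 mm of where it started. The wing sat about 0.2° from square to the cabinet.
- **Right leaf:** its face measured within about 0.003 rad of level and its handle was back at its starting position. It was shut only after the bolt and knob were done.
- **Order on the way (by camera):** right leaf to about 1.41 rad, bolt drawn about 24.7 mm, left leaf to about 1.46 rad.

Things that disagreed or were not checked:
- **Force spike:** while pulling back from the left handle after opening that leaf, the wrist read about 54 N for one reading, under the 120 N limit. The leaf seemed to open a few degrees further then. I found no cause, so I can't rule out that the gripper body pressed on something with more than 40 N.
- **Final reading:** the last state before hand-in showed about 5 N at the wrist with the gripper in free air about 0.1 m above the leaves. The position also read about 8 mm off the reading just before, so I took it as settling after the lift.
- **Bystanders:** the pen, gauge and tin looked undisturbed in passing pictures, but I did not measure them at the end.

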